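Bed the jar-lid jig block down on its parallels

TASK

In the bench vise, push the parallel that has been drawn out back home against the red end stop, then use the white nylon drift to press the aluminium block down over its middle, firmly but gently, until it sits hard enough on both parallels that neither one slides any more. Touch the block only with the drift, keep each press below about 30 N, leave the other things on the bench alone, and finally stand the drift upright in its blue tray again.

Things in the scene. Friction and masses are not known exactly. Their poses are not given: they have to be found in the camera images.
- vise: Green bench vise, 200 x 210 mm, fixed. Origin: centre of its underside, midway between the jaws; x across the jaws, y along them, z up. Dark bed 45 mm up, y -95 to +115, x -65 to +65 mm; the parallels lie on two black sprung strips, tops 50 mm up. Jaws: y -50 to +50, inner faces x -41 and +41, outer -75 and +75, tops 88 mm up. Screw with cross handle at the +x end, to x 150 mm, 45 mm up.
- stop (a point): Middle of the face of the red end stop, at the parallels' underside: 70 mm from the vise's middle towards its -y. The stop spans x -50 to +50 and its top is 22 mm above this point. Axes as the vise's.
- slot_near (a point): Where the +y end of a parallel in the slot at the vise's -x jaw lies when home, at its underside (x -33, y +70, z 50 mm in the vise). A grey spacer (48 mm wide, y -35 to +35) keeps the two slots apart; a parallel has about 2 mm play sideways.
- slot_far (a point): The same for the slot at the +x jaw (x +33, y +70, z 50 mm in the vise).
- parallel_a: Steel-grey parallel: loose bar 12 (x) x 140 (y) x 22 mm high, 0.28 kg, on the vise bed in either slot, along the vise's y. Origin: centre of its underside. Home: its -y end touches the stop, origin at y = 0 of the vise, +y end at y = 70. One of the two parallels starts home, the other drawn out 22 to 45 mm towards +y. Free of the block it slides with less than 3 N.
- parallel_b: Brass-coloured parallel, otherwise the same as parallel_a, in the other slot.
- block: Aluminium jig block, 80 (x) x 90 (y) x 28 mm high, 0.5 kg, flat top with a thin dark ring marked on it, held by friction between the jaws above the parallels. Origin: centre of its underside. It can only move up and down and rock about the vise's y. It starts 3 to 6 mm above its seat, rocked up to 0.07 rad either way. Bedded, its underside is 71 to 72 mm above the vise's origin.
- block_top (a point): Middle of the block's top face; about 99.5 mm above the vise's origin when bedded. Press here, within about 5 mm. Tight in the jaws, the block slides down at 4 to 12 N and levels itself on meeting the parallels. A press of 18 to 25 N then beds it: the sprung strips give about 1 mm and jaw friction keeps it pressed on both. A light press, or one well off the middle, leaves a parallel loose.
- drift: White nylon drift with a red band at the top: upright square bar 25 x 25 mm, 110 mm tall in all, ending below in a round flat foot 18 mm across and 12 mm high; 0.09 kg, standing on that foot in the blue tray. Origin: centre of the foot's underside (the pressing face); z up along it.
- tray: Blue fixed tray, 100 x 100 mm outside, walls 4 mm thick and 14 mm high, open on top, inner floor 4 mm above the bench. Origin: centre of its underside.
- jar_a: Bystander, not to be disturbed: glass jar, 80 mm across, 140 mm tall, upright, left of the vise. Origin: its underside.
- jar_b: Bystander, not to be disturbed: glass jar, 80 mm across, 140 mm tall, upright, beyond the vise on the left. Origin: its underside.
- jar_c: Bystander, not to be disturbed: green glass jar, 72 mm across, 110 mm tall, upright, beyond the vise on the right. Origin: its underside.
- band: Bystander, not to be disturbed: screw band, 74 mm across, 16 mm high, lying flat, near left. Origin: its underside.
- lid: Bystander, not to be disturbed: jar lid, 72 mm across, 10 mm high, lying flat, right. Origin: its underside.
- spare_parallel: Bystander, not to be disturbed: spare parallel, 12 x 140 x 22 mm, lying on the bench near right; same bar as the other parallels, not needed; leave it. Origin: its underside.
- brush: Bystander, not to be disturbed: brush, about 200 mm long, lying on the bench, far left. Origin: its underside.
Not all that is in view belongs to the job. What is shaped like the parallel_b but green, pink or purple is not meant.

How it is judged:
By the outcome, as a careful person would: the job done as asked, in the order asked, and still so for the second after the job is handed in, with the robot touching nothing.
It also fails if it takes over 64 s, if anything falls off the work surface, if the arm or the gripper's body presses on something with over 40 N, if the wrist force passes 120 N, or if a joint passes its speed limit or range.

ROBOT

A 7-joint arm with a two-finger parallel gripper is mounted at the origin on the work surface. World frame = base frame: x ahead of the robot, y to its left, z up, the work surface at z = 0. Lengths are in m, angles in rad, forces in N, time in s.
With the tool pointing down it reaches from about 0.35 to 0.775 m from the base axis. Payload 3.1 kg.
Tool frame: the origin (TCP) lies on the centre line of the jaws, within the pads' length; the fingertips stand 22 mm ahead of it and the grasp point (between the pads) lies 3 mm ahead of it; z points along the fingers, y is the direction in which the jaws open and shut (so a half turn about z gives the same grasp; the last joint's range is limited). The gripper opens to 85 mm and grips with 20 to 120 N. Pads are 22 mm wide; open, the fingers measure 114 mm over their backs; the gripper's body (76 mm by 85 mm) begins 54 mm behind the grasp point. The pads swing forward as they close: fully open they stand 13 mm farther back than shut.
Start: joints at [1.283, 0.311, 0.014, 1.512, -0.004, 1.319, -0.027], TCP at [0.134, -0.533, 0.22] pointing down, gripper open.
Joint ranges: [-2.7, 2.7], [-0.3, 1.91], [-1.27, 1.3], [0.12, 2.57], [-1.44, 4.58], [0.2, 2.03], [-3.05, 3.05]. Speed limits (rad/s): [2.79, 2.79, 3.14, 3.14, 3.14, 3.14, 3.14].

INTERFACE

Orientations are given as [roll, pitch, yaw] about the fixed x, y, z axes, in that order (R = Rz(yaw) Ry(pitch) Rx(roll)).
In Python, from bench import * gives the robot as it stands.
- The arm moves only by the tool play_rows, never from a script. Its argument "rows" is one flat list of numbers, 7 for each row, row after row: the shift along the tool's x, y, z in mm, then the turn, a rotation vector about the tool's x, y, z in degrees, then the closure in counts, from 0 (fully open) to 255 (shut). In form: [x, y, z, wx, wy, wz, jaw, x, y, z, wx, wy, wz, jaw, ...]. A call has 1 to 20 rows; each row shifts and turns the commanded pose from where the row before left it, along the tool's axes as they then stand; what a row does not reach is not made up. A row lasts 1/10 s, in which the tool goes at most 50 mm and 8.59 degrees, less where a joint would pass 70% of its speed; a pose out of reach is approached as far as the arm can. A call with a gripper value outside its range is refused whole. The fingers move at their own pace and stop on an object; "squeeze" is the grip in N (left out, the last holds). Time passes only in rows, so rows that do not move let the fingers close. It gives the time, the measured TCP pose, the force and the opening at its end, in the units of the state.
- observe(): the state, without advancing time (a new reading comes with each control period).
- get_image(name): name is "side" or "top" or "wrist"; returns a dict with "pixels" (420x560x3 uint8, red, green, blue), "camera_matrix" (3x3 intrinsics, pixels), "k1" (the pictures are not rectified: a ray, as slopes to the right and down, at radius r is drawn at 1 + k1 r^2 times it, then the intrinsics apply), "R" (3x3) and "t" (3): a world point X has camera coordinates R X + t; the wrist camera has in their place "hand_eye" (4x4, takes a point from camera to tool coordinates, whose origin is the TCP and whose axes are the flange's). Camera axes: x right, y down, z forward; pixel columns grow to the right and rows downward; lengths in m; the calibration is good to about 2 mm. A picture is of the moment at which its call begins: read the wrist's pose just before it. There is no depth.
- finish_job(): hands the job in, once; it reports no verdict.
The state is a dict: "t": time; "joint_pos": joint angles; "qd": joint speeds; "joint_torque": joint torques, N m; "tcp_pos": TCP position; "tool_rot": TCP orientation; "force": force on the tool from outside, world axes, zero at the start; "torque": the same for the moment, N m; "width": opening from 0.0 (shut) to 1.0 (fully open).
Only numpy, scipy, OpenCV 4.12 (cv2) and the standard library are available. Lean on these libraries where they do the work, as an engineer would, in place of code of your own. Each camera call takes 0.05 s, during which the arm holds its last target.

## Working session

There is one attempt and no reset: what is moved stays moved. The work goes in short steps, Python scripts to look and compute and a tool call to move; the robot and the scene stay as the last step left them, time stands still between calls to the robot, and variables do not carry over. Pictures are saved under pics/ and viewed, and the job is handed in when it is done.

Besides the shell and the picture viewer there is one more tool, called after "Emit:" as name(argument=value, ...) on one line, values as JSON. play_rows: Moves the arm, as the interface text tells. Its arguments: {"type":"object","properties":{"rows":{"type":"array","items":{"type":"number"}},"squeeze":{"type":"number"}},"required":["rows"]}

```bash
ls; mkdir -p pics; python3 - <<'E'
from bench import *
import cv2
s=observe();print(s)
for n in("side","top","wrist"):
    d=get_image(n);cv2.imwrite(f"pics/{n}0.png",d["pixels"][:,:,::-1])
    print(n,{k:v for k,v in d.items() if k!="pixels"})
E
```

```text
pics
{'t': 0.0, 'joint_pos': array([ 1.28328437,  0.31172349,  0.01400086,  1.51306738, -0.00442925,
        1.31917221, -0.02720619]), 'qd': array([ 0.00201789, -0.00013242, -0.00223622, -0.00064411,  0.00367223,
        0.00097043, -0.0003841 ]), 'joint_torque': array([ 3.43175634e-04, -3.79912949e+01,  1.46408156e-01, -2.30590439e+01,
        1.22284397e-02,  1.35572132e-02, -1.08390668e-05]), 'tcp_pos': array([ 0.13367275, -0.53273486,  0.21921813]), 'tool_rot': array([-3.13925429e+00,  7.03860033e-05,  2.45866831e-01]), 'force': array([ 0.05925428, -0.22296905,  0.28689478]), 'torque': array([-0.02202938,  0.03891513,  0.02138932]), 'width': 0.9940243014885722}
side {'camera_matrix': array([[535.8493892 ,   0.        , 276.50272307],
       [  0.        , 535.8493892 , 211.06592314],
       [  0.        ,   0.        ,   1.        ]]), 'k1': 0.04334161522239394, 'R': array([[-0.7987738 , -0.60155736, -0.00944308],
       [-0.3848253 ,  0.52292674, -0.76056368],
       [ 0.46246071, -0.6038844 , -0.64919467]]), 't': array([0.43913563, 0.28917292, 1.1691014 ])}
top {'camera_matrix
[... 259 characters left out ...]
  0.02266589, -0.12898617],
       [ 0.12835036, -0.02757189, -0.99134554]]), 't': array([7.51097153e-05, 5.98707391e-01, 9.99384424e-01])}
wrist {'camera_matrix': array([[365.73214926,   0.        , 286.37200159],
       [  0.        , 365.73214926, 207.72336807],
       [  0.        ,   0.        ,   1.        ]]), 'k1': -0.09235175458242048, 'hand_eye': array([[ 2.72027184e-05, -9.44793654e-01, -3.27665912e-01,
         8.40736688e-02],
       [ 9.99999917e-01, -1.07251510e-04,  3.92269252e-04,
         4.06124663e-04],
       [-4.05756164e-04, -3.27665896e-01,  9.44793573e-01,
        -1.53500081e-01],
       [ 0.00000000e+00,  0.00000000e+00,  0.00000000e+00,
         1.00000000e+00]])}
```

View pics/side0.png

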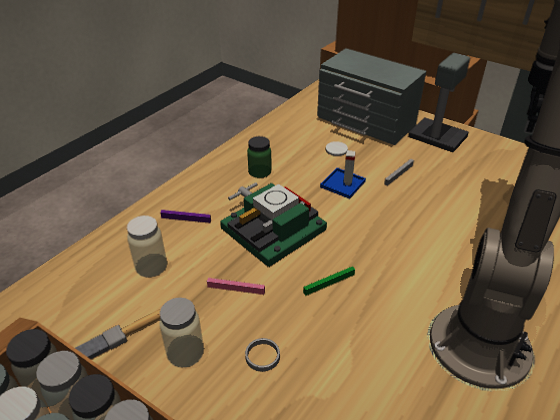

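View pics/top0.png

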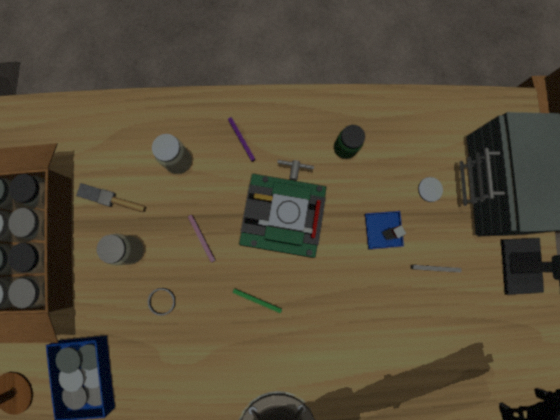

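View pics/wrist0.png

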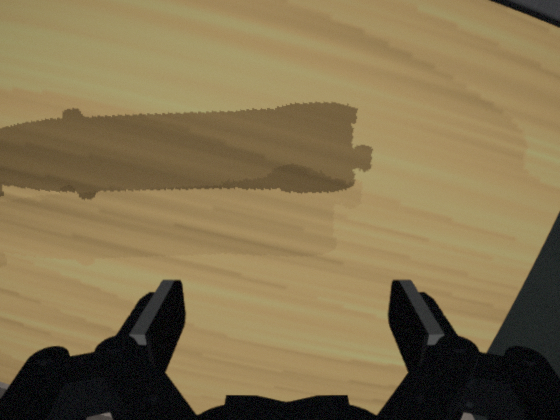

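```bash
cat > h.py <<'E'
import numpy as np, cv2
from scipy.spatial.transform import Rotation as Ro
def undist(d,uv):
    K=d["camera_matrix"];uv=np.atleast_2d(np.array(uv,float))
    return cv2.undistortPoints(uv[:,None],K,np.array([d["k1"],0,0,0,0.]))[:,0]
def cam(d,s=None):
    "returns R_wc, centre"
    if "R" in d: return d["R"].T, -d["R"].T@d["t"]
    Rt=Ro.from_euler("xyz",s["tool_rot"]).as_matrix();H=d["hand_eye"]
    return Rt@H[:3,:3], Rt@H[:3,3]+s["tcp_pos"]
def rays(d,uv,s=None):
    n=undist(d,uv);Rw,c=cam(d,s)
    return c,np.c_[n,np.ones(len(n))]@Rw.T
def onz(d,uv,z,s=None):
    c,v=rays(d,uv,s);return c+v*((z-c[2])/v[:,2])[:,None]
def proj(d,X,s=None):
    Rw,c=cam(d,s);p=(np.atleast_2d(X)-c)@Rw
    n=p[:,:2]/p[:,2:];r2=(n**2).sum(1,keepdims=True);n=n*(1+d["k1"]*r2)
    K=d["camera_matrix"];return n*[K[0,0],K[1,1]]+K[:2,2]
E
python3 - <<'E'
import cv2
t=cv2.imread("pics/top0.png");s=cv2.imread("pics/side0.png")
a=cv2.resize(t[160:270,230:420],(760,440),interpolation=2)
b=cv2.resize(s[140:265,210:375],(792,600),interpolation=2)
cv2.imwrite("pics/t0z.png",a);cv2.imwrite("pics/s0z.png",b)
E
```

```text
(no output)
```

View pics/t0z.png

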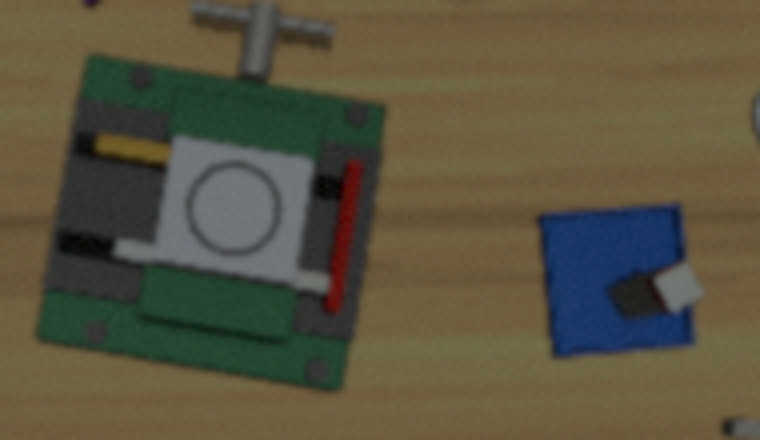

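View pics/s0z.png

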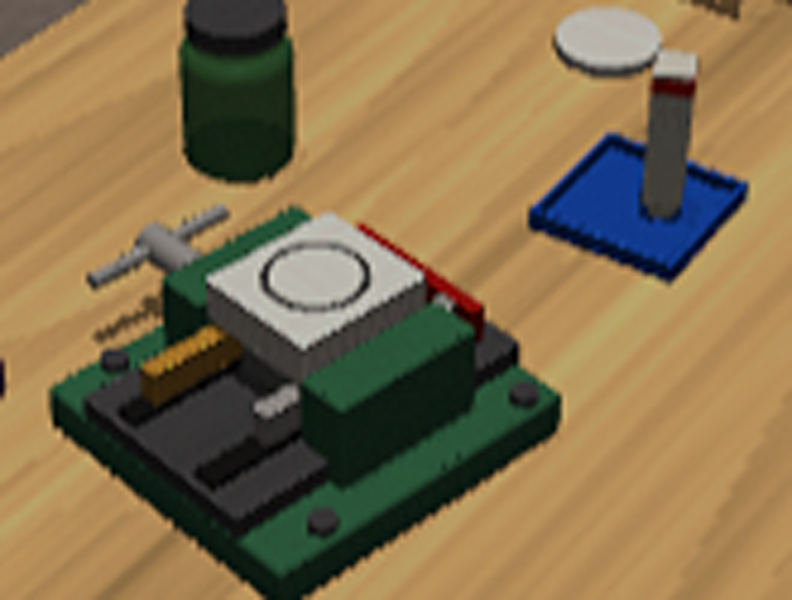

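```bash
python3 - <<'E'
from bench import *
from h import *
d=get_image("top")
f=lambda p:(np.array(p)/4+[230,160])
print("base",onz(d,f([[88,55],[385,103],[340,390],[38,340]]),.03).round(4))
print("ring",onz(d,f([[234,208]]),.105))
print("tray",onz(d,f([[542,215],[681,205],[693,346],[554,356]]),.014).round(4))
print("drifttop",onz(d,f([[679,263],[703,290],[676,315],[651,290]]),.114).round(4))
E
```

```text
base [[ 0.6976  0.0532  0.03  ]
 [ 0.6599 -0.1495  0.03  ]
 [ 0.4655 -0.1111  0.03  ]
 [ 0.504   0.09    0.03  ]]
ring [[ 0.58081743 -0.03949531  0.105     ]]
tray [[ 0.5819 -0.2584  0.014 ]
 [ 0.5865 -0.3579  0.014 ]
 [ 0.488  -0.3602  0.014 ]
 [ 0.4843 -0.2616  0.014 ]]
drifttop [[ 0.5383 -0.3189  0.114 ]
 [ 0.5208 -0.3334  0.114 ]
 [ 0.5056 -0.3149  0.114 ]
 [ 0.5218 -0.2997  0.114 ]]
```

Emit:
play_rows(rows=[29,-9,-4.5,0,0,0,0,29,-9,-4.5,0,0,0,0,29,-9,-4.5,0,0,0,0,29,-9,-4.5,0,0,0,0,29,-9,-4.5,0,0,0,0,29,-9,-4.5,0,0,0,0,29,-9,-4.5,0,0,0,0,29,-9,-4.5,0,0,0,0,29,-9,-4.5,0,0,0,0,29,-9,-4.5,0,0,0,0,29,-9,-4.5,0,0,0,0,29,-9,-4.5,0,0,0,0,29,-9,-4.5,0,0,0,0,29,-9,-4.5,0,0,0,0,0,0,0,0,0,0,0])

```text
t: 1.7
tcp_pos: [0.5015, -0.3073, 0.2832]
tool_rot: [-3.139, -0.004, 0.255]
force: [0.6, 1.6, -0.5]
width: 1.001
```

```bash
cat > snap.py <<'E'
import sys,pickle
from bench import *
from h import *
def snap(n,name):
    s=observe();d=get_image(n);cv2.imwrite(f"pics/{name}.png",d["pixels"][:,:,::-1]);pickle.dump((d,s),open(f"pics/{name}.pkl","wb"));return d,s
if __name__=="__main__":
    d,s=snap(sys.argv[1],sys.argv[2]);print(s["t"],s["tcp_pos"],s["tool_rot"],s["force"])
E
python3 snap.py wrist w1
```

```text
1.7 [ 0.50154977 -0.30725887  0.28316758] [-3.1387661  -0.00419202  0.25495076] [ 0.56744687  1.5930593  -0.47042638]
```

View pics/w1.png

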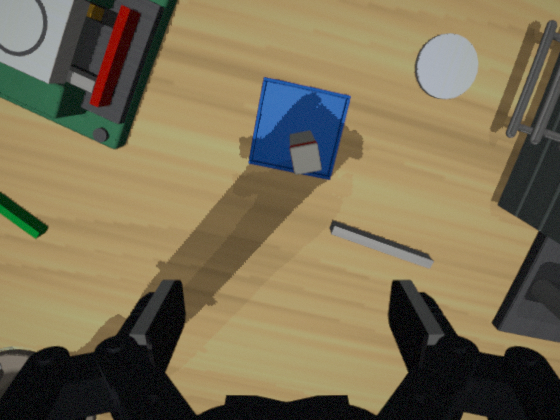

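```bash
python3 - <<'E'
import cv2
t=cv2.imread("pics/w1.png")
cv2.imwrite("pics/w1z.png",cv2.resize(t[65:195,230:370],(700,650)[0:2],interpolation=2)[:600])
E
```

```text
(no output)
```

View pics/w1z.png

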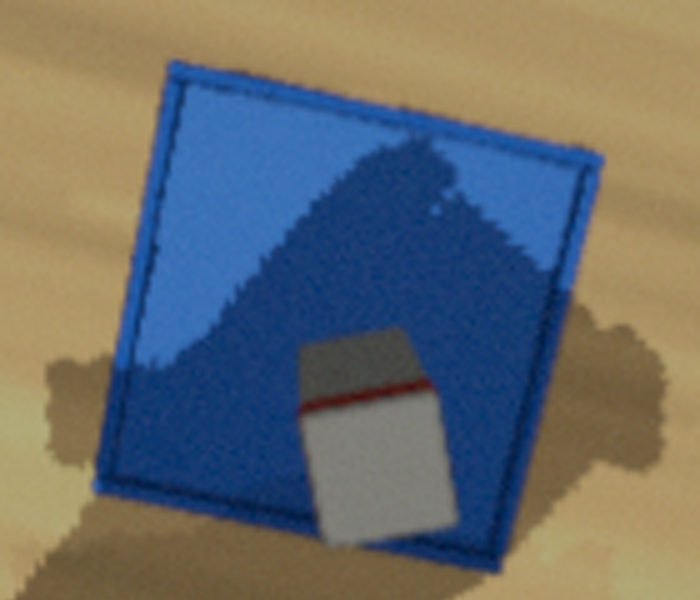

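```bash
python3 - <<'E'
from h import *;import pickle
d,s=pickle.load(open("pics/w1.pkl","rb"))
f=lambda p:(np.array(p)/5+[230,65])
def ang(c):
    r=[np.arctan2(*(c[(i+1)%4]-c[i])[1::-1]) for i in range(4)];return np.degrees(r)
for n,p,z in(("drift",[[303,413],[435,388],[457,523],[327,546]],.114),("tray",[[170,62],[602,155],[500,570],[97,490]],.014)):
    c=onz(d,f(p),z,s);print(n,c.round(4),c.mean(0),ang(c),[np.linalg.norm(c[i]-c[i-1]).round(4) for i in range(4)])
# red base edge / drift shaft bottom check via drift edge bottom
E
```

```text
drift [[ 0.5308 -0.3036  0.114 ]
 [ 0.541  -0.325   0.114 ]
 [ 0.5186 -0.3356  0.114 ]
 [ 0.5085 -0.314   0.114 ]] [ 0.52469439 -0.31951913  0.114     ] [ -64.49552294 -154.73592452  115.00544632   24.98954533] [np.float64(0.0246), np.float64(0.0237), np.float64(0.0248), np.float64(0.0238)]
tray [[ 0.5828 -0.2604  0.014 ]
 [ 0.5881 -0.3585  0.014 ]
 [ 0.4904 -0.3637  0.014 ]
 [ 0.485  -0.2664  0.014 ]] [ 0.53656022 -0.3122731   0.014     ] [ -86.93558447 -176.9333749    93.17029307    3.52971197] [np.float64(0.098), np.float64(0.0982), np.float64(0.0978), np.float64(0.0974)]
```

Emit:
play_rows(rows=[18.7,-32,0,0,0,0,0,18.7,-32,0,0,0,0,0,18.7,-32,0,0,0,0,0,18.7,-32,0,0,0,0,0,18.7,-32,0,0,0,0,0,18.7,-32,0,0,0,0,0,18.7,-32,0,0,0,0,0,18.7,-32,0,0,0,0,0,0,0,0,0,0,6.3,0,0,0,0,0,0,6.3,0,0,0,0,0,0,6.3,0,0,0,0,0,0,6.3,0,0,0,0,0,0,0,0,0,0,0,0,0,0,0,0])

```text
invalid input
```

```bash
python3 snap.py wrist w2
```

```text
1.75 [ 0.49906962 -0.30981406  0.28294774] [-3.14016366e+00 -1.03482579e-03  2.51364662e-01] [-0.90900146 -1.22383367 -0.29248047]
```

View pics/w2.png

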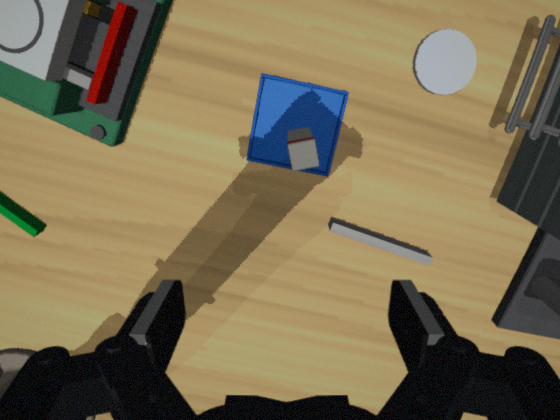

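Emit:
play_rows(rows=[18.7,-32,0,0,0,0,0,18.7,-32,0,0,0,0,0,18.7,-32,0,0,0,0,0,18.7,-32,0,0,0,0,0,18.7,-32,0,0,0,0,0,18.7,-32,0,0,0,0,0,18.7,-32,0,0,0,0,0,18.7,-32,0,0,0,0,0,0,0,0,0,0,6.3,0,0,0,0,0,0,6.3,0,0,0,0,0,0,6.3,0,0,0,0,0,0,6.3,0,0,0,0,0,0,0,0,0,0,0,0,0,0,0,0,0,0,0,0,0,0,0])

```text
invalid input
```

```bash
cp pics/w2.pkl pics/w1b.pkl; cp pics/w2.png pics/w1b.png; python3 snap.py wrist w3
```

```text
1.8 [ 0.49726997 -0.31183914  0.28282429] [-3.14116619e+00  8.96875153e-04  2.47745287e-01] [ 0.09796782 -1.17818312 -0.18973678]
```

View pics/w3.png

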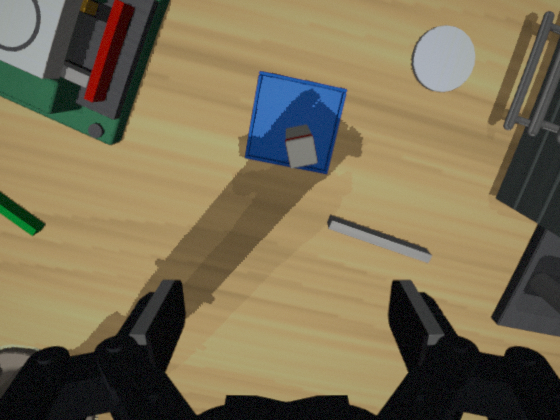

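Emit:
play_rows(rows=[18.7,-32,0,0,0,0,0,18.7,-32,0,0,0,0,0,18.7,-32,0,0,0,0,0,18.7,-32,0,0,0,0,0,18.7,-32,0,0,0,0,0,18.7,-32,0,0,0,0,0,18.7,-32,0,0,0,0,0,18.7,-32,0,0,0,0,0,0,0,0,0,0,6.3,0,0,0,0,0,0,6.3,0,0,0,0,0,0,6.3,0,0,0,0,0,0,6.3,0,0,0,0,0,0,0,0,0,0,0,0,0,0,0,0,0,0,0,0,0,0])

```text
t: 3.35
tcp_pos: [0.5795, -0.0285, 0.2833]
tool_rot: [3.141, 0.0, -0.194]
force: [0.5, 0.6, -0.2]
width: 1.002
```

```bash
python3 snap.py wrist w4
```

```text
3.35 [ 0.57954806 -0.02853912  0.28327313] [ 3.14122561e+00  8.36874234e-05 -1.93644289e-01] [ 0.50890302  0.56324221 -0.16762064]
```

View pics/w4.png

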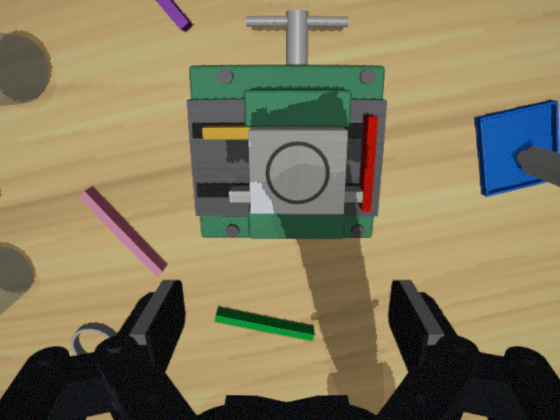

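```bash
python3 - <<'E'
import cv2
t=cv2.imread("pics/w4.png")
cv2.imwrite("pics/w4z.png",cv2.resize(t[80:225,180:380],(800,580),interpolation=2))
E
```

```text
(no output)
```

View pics/w4z.png

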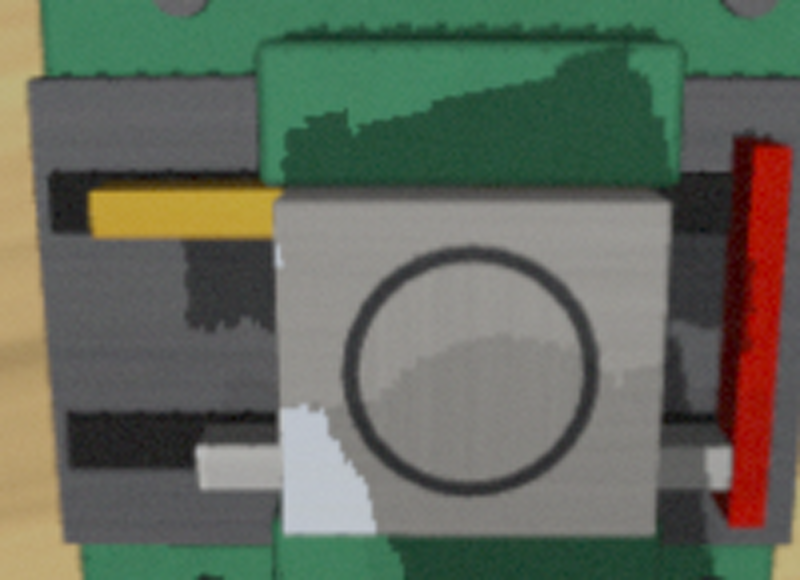

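```bash
python3 - <<'E'
from h import *;import pickle
d,s=pickle.load(open("pics/w4.pkl","rb"))
f=lambda p:(np.array(p)/4+[180,80])
P=lambda p,z:onz(d,f(p),z,s)
print("ring",P([[471,371]],.105))
bt=P([[275,198],[671,202],[656,536],[284,533]],.105);print("blk",bt.round(4),bt.mean(0),[np.linalg.norm(bt[i]-bt[i-1]).round(4) for i in range(4)])
br=P([[91,191],[91,238]],.072);st=P([[197,446],[200,489]],.072);bed=P([[32,78],[65,545]],.045)
print(br,st,bed)
c=bt.mean(0)[:2]
for yaw in(-.19,):
    X=np.array([np.cos(yaw),np.sin(yaw)]);Y=np.array([-X[1],X[0]])
    for n,q in(("br",br),("st",st),("bed",bed),("blk",bt)):
        print(n,[( ((p[:2]-c)@X).round(4),((p[:2]-c)@Y).round(4)) for p in q])
for a,b in((0,1),(3,2)): print(np.arctan2(*(bt[a]-bt[b])[1::-1])-np.pi/2)
dd=bed[0]-bed[1];print("bed left edge dir",np.arctan2(dd[1],dd[0]))
E
```

```text
ring [[ 0.58100134 -0.04039731  0.105     ]]
blk [[ 0.6287 -0.0045  0.105 ]
 [ 0.6108 -0.0918  0.105 ]
 [ 0.5322 -0.0769  0.105 ]
 [ 0.5503  0.0112  0.105 ]] [ 0.5805103  -0.04049785  0.105     ] [np.float64(0.08), np.float64(0.0891), np.float64(0.08), np.float64(0.09)]
[[0.63617329 0.04388522 0.072     ]
 [0.62490073 0.04688513 0.072     ]] [[0.56704487 0.03375577 0.072     ]
 [0.55543141 0.03583149 0.072     ]] [[0.66576158 0.05822716 0.045     ]
 [0.5386066  0.08421669 0.045     ]]
br [(np.float64(0.0387), np.float64(0.0934)), (np.float64(0.0271), np.float64(0.0942))]
st [(np.float64(-0.0272), np.float64(0.0704)), (np.float64(-0.039), np.float64(0.0702))]
bed [(np.float64(0.0651), np.float64(0.113)), (np.float64(-0.0647), np.float64(0.1146))]
blk [(np.float64(0.0406), np.float64(0.0444)), (np.float64(0.0395), np.float64(-0.0446)), (np.float64(-0.0406), np.float64(-0.0449)), (np.float64(-0.0394), np.float64(0.0451))]
-0.20244385173679724
-0.20254827141443155
bed left edge dir -0.2016155485647986
```

Emit:
play_rows(rows=[9.3,-27,0,0,0,0,255,9.3,-27,0,0,0,0,255,9.3,-27,0,0,0,0,255,9.3,-27,0,0,0,0,255,0,0,5,0,0,-8.2,255,0,0,5,0,0,-8.2,255,0,0,5,0,0,-8.2,255,0,0,5,0,0,-8.2,255,0,0,5,0,0,-8.2,255,0,0,5,0,0,-8.2,255,0,0,5,0,0,-8.2,255,0,0,5,0,0,-8.2,255,0,0,5,0,0,-8.2,255,0,0,5,0,0,-8.2,255,0,0,5,0,0,-8.2,255,0,0,0,0,0,0,255,0,0,0,0,0,0,255], squeeze=20)

```text
t: 5.1
tcp_pos: [0.6371, 0.0708, 0.2282]
tool_rot: [-3.141, -0.0, 1.377]
force: [0.0, -0.4, -0.5]
width: -0.003
```

```bash
cat > rel.py <<'E'
import sys
from bench import *
from h import *
def go(target,yaw):
    "prints tool-frame mm move and tool z rotation deg to reach target"
    s=observe();R=Ro.from_euler("xyz",s["tool_rot"]).as_matrix()
    m=R.T@(np.array(target)-s["tcp_pos"])*1000
    Rt=Ro.from_euler("xyz",[np.pi,0,yaw]).as_matrix()
    print("t",s["t"],"tcp",s["tcp_pos"].round(4),"rpy",s["tool_rot"].round(3),"F",s["force"].round(2),"w",round(s["width"],3),"q",s["joint_pos"].round(2))
    print("move mm",m.round(1),"rot deg",np.degrees(Ro.from_matrix(R.T@Rt).as_rotvec()).round(2))
VY=-.202;VC=np.array([.5806,-.0405]);VX=np.array([np.cos(VY),np.sin(VY)]);VYv=np.array([-VX[1],VX[0]])
def v(x,y,z): return np.r_[VC+VX*x+VYv*y,z]
def tov(p): q=np.asarray(p)[:2]-VC;return (q@VX,q@VYv)
E
python3 -c "
from rel import *
go(v(.033,.120,.08),VY+np.pi/2)"; python3 snap.py wrist w5
```

```text
t 5.1 tcp [0.6371 0.0708 0.2282] rpy [-3.141 -0.     1.377] F [ 0.01 -0.39 -0.47] w -0.003 q [ 0.21  0.56 -0.59  1.2   0.3   1.46 -0.53]
move mm [ -0.4   0.  148.2] rot deg [-0.02 -0.    0.5 ]
5.1 [0.63711884 0.07082287 0.22823751] [-3.14132950e+00 -6.07493181e-05  1.37745289e+00] [ 0.00751889 -0.39284704 -0.47029671]
```

View pics/w5.png

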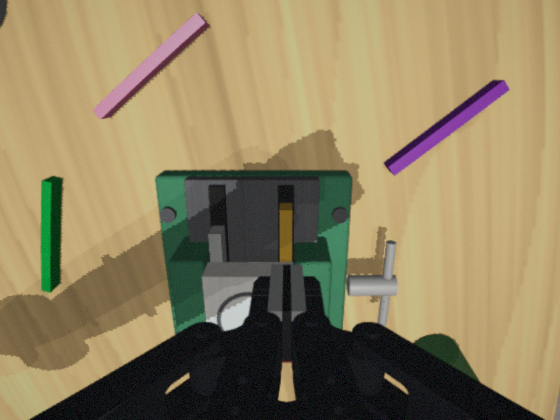

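Emit:
play_rows(rows=[0,0,24,0,0,0,255,0,0,24,0,0,0,255,0,0,24,0,0,0,255,0,0,24,0,0,0,255,0,0,24,0,0,0.5,255,0,0,18,0,0,0,255,0,0,10,0,0,0,255,0,0,0,0,0,0,255,0,0,0,0,0,0,255])

```text
t: 6.05
tcp_pos: [0.6378, 0.0713, 0.0813]
tool_rot: [3.14, -0.001, 1.371]
force: [-0.2, 0.1, 0.4]
width: -0.0
```

```bash
python3 -c "
from rel import *
go(v(.033,.1,.08),VY+np.pi/2)";python3 snap.py wrist w6;python3 snap.py side s6
python3 - <<'E'
import cv2
s=cv2.imread("pics/s6.png")
cv2.imwrite("pics/s6z.png",cv2.resize(s[140:265,210:375],(792,600),interpolation=2))
E
```

```text
t 6.05 tcp [0.6378 0.0713 0.0813] rpy [ 3.140e+00 -1.000e-03  1.371e+00] F [-0.21  0.1   0.39] w -0.0 q [ 0.21  0.66 -0.55  1.41  0.36  1.16 -0.59]
move mm [-21.   -0.7   1.3] rot deg [ 0.09 -0.03  0.13]
6.05 [0.63782536 0.07130714 0.08127041] [ 3.14006743e+00 -5.78075320e-04  1.37106915e+00] [-0.21090384  0.10038577  0.38641601]
6.1 [0.63816976 0.07141964 0.08176877] [ 3.13913023e+00 -9.71917709e-04  1.37112345e+00] [ 0.15331837 -0.27104979  0.37524058]
```

View pics/s6z.png

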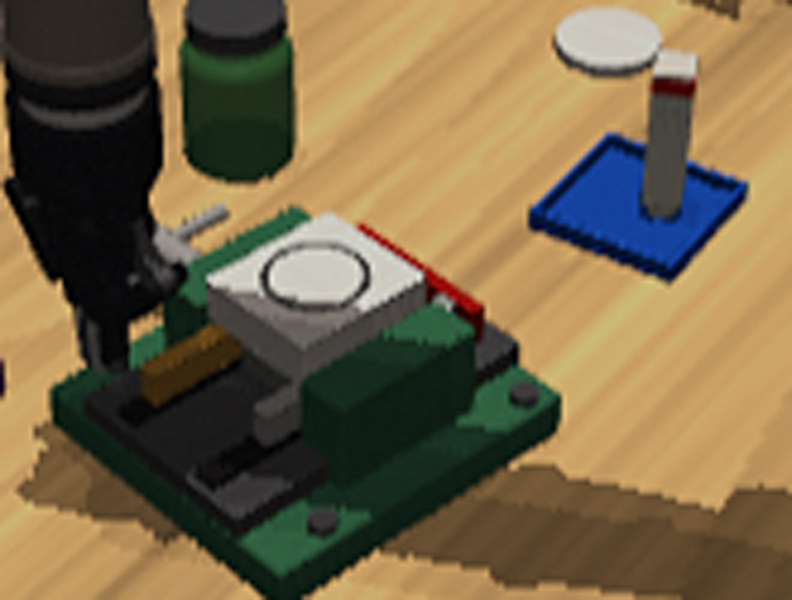

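View pics/w6.png

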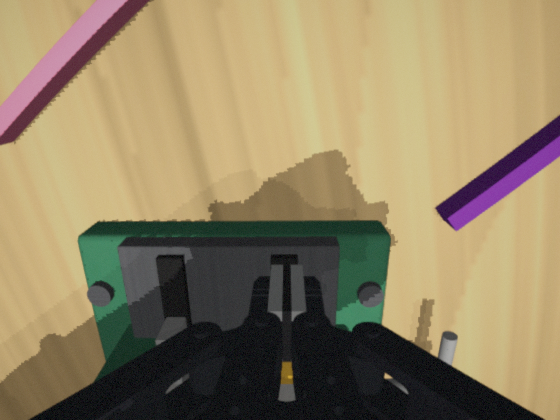

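Emit:
play_rows(rows=[-6,0,0,0,0,0,255,-6,0,0,0,0,0,255,-5,0,0,0,0,0,255,-4,0,0,0,0,0,255,-4,0,0,0,0,0,255,-4,0,0,0,0,0,255,-3,0,0,0,0,0,255])

```text
t: 6.85
tcp_pos: [0.6307, 0.0392, 0.0802]
tool_rot: [-3.142, 0.0, 1.371]
force: [-0.1, -0.4, -0.7]
width: -0.002
```

```bash
python3 -c "
from rel import *
go(v(.033,.081,.08),VY+np.pi/2)";python3 snap.py top t7;python3 snap.py side s7
python3 - <<'E'
import cv2
s=cv2.imread("pics/s7.png")
cv2.imwrite("pics/s7z.png",cv2.resize(s[140:265,210:375],(792,600),interpolation=2))
s=cv2.imread("pics/t7.png")
cv2.imwrite("pics/t7z.png",cv2.resize(s[160:270,230:420],(760,440),interpolation=2))
E
```

```text
t 6.85 tcp [0.6307 0.0392 0.0802] rpy [-3.142  0.     1.371] F [-0.08 -0.36 -0.72] w -0.002 q [ 0.26  0.65 -0.55  1.45  0.36  1.15 -0.55]
move mm [-7.1 -0.1  0.2] rot deg [-0.    0.01  0.15]
6.85 [0.63067934 0.0392018  0.08024857] [-3.14155539e+00  1.65634518e-04  1.37137504e+00] [-0.07663708 -0.36397321 -0.719718  ]
6.9 [0.6306605  0.03847678 0.0801976 ] [-3.14151503e+00  8.32421987e-04  1.37065511e+00] [-0.75955799 -1.07720661 -0.09541815]
```

View pics/s7z.png

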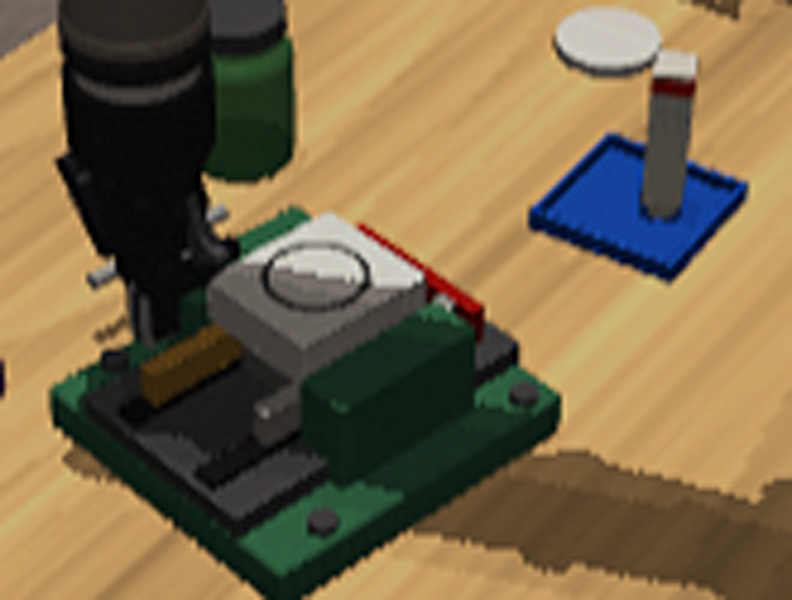

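View pics/t7z.png

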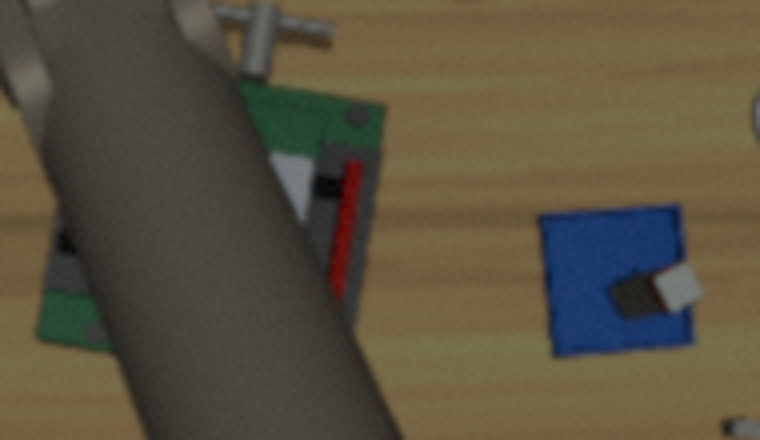

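```bash
python3 - <<'E'
from rel import *;import pickle
d,s=pickle.load(open("pics/s7.pkl","rb"))
f=lambda uv:((uv-[210,140])*4.8).round(0)
t=s["tcp_pos"]
for dz in(0,-.022,-.03): print("tip",f(proj(d,t+[0,0,dz])))
print("tip front",f(proj(d,t+[0,0,-.022]-np.r_[VYv,0]*.011)), f(proj(d,t+[0,0,-.022]+np.r_[VYv,0]*.011)))
print("brass end pts",f(proj(d,[v(.027,.0937,.072),v(.039,.0937,.072),v(.027,.0937,.05),v(.039,.0937,.05)])))
print("tcp v",tov(t))
E
```

```text
tip [[155. 352.]]
tip [[157. 382.]]
tip [[158. 393.]]
tip front [[173. 373.]] [[141. 391.]]
brass end pts [[154. 374.]
 [140. 363.]
 [156. 404.]
 [142. 393.]]
tcp v (np.float64(0.03319759351998672), np.float64(0.08741455839907473))
```

```bash
python3 - <<'E'
from rel import *;import pickle
d,s=pickle.load(open("pics/s6.pkl","rb"))
f=lambda uv:((uv-[210,140])*4.8).round(0)
t=s["tcp_pos"]
for dz in(.022,.01,0,-.01,-.022): print("tip",dz,f(proj(d,t+[0,0,dz])),f(proj(d,t+[0,0,dz]+np.r_[VX,0]*.012)),f(proj(d,t+[0,0,dz]+np.r_[VYv,0]*.011)))
i=d["pixels"];cv2.imwrite("pics/s6zz.png",cv2.resize(i[180:245,200:290,::-1],(810,585),interpolation=2))
d,s=pickle.load(open("pics/s7.pkl","rb"))
i=d["pixels"];cv2.imwrite("pics/s7zz.png",cv2.resize(i[180:245,200:290,::-1],(810,585),interpolation=2))
E
```

```text
tip 0.022 [[101. 345.]] [[ 88. 334.]] [[ 85. 354.]]
tip 0.01 [[103. 362.]] [[ 89. 351.]] [[ 86. 371.]]
tip 0 [[104. 376.]] [[ 90. 365.]] [[ 88. 386.]]
tip -0.01 [[105. 390.]] [[ 92. 379.]] [[ 89. 400.]]
tip -0.022 [[107. 407.]] [[ 93. 396.]] [[ 90. 416.]]
```

View pics/s6zz.png

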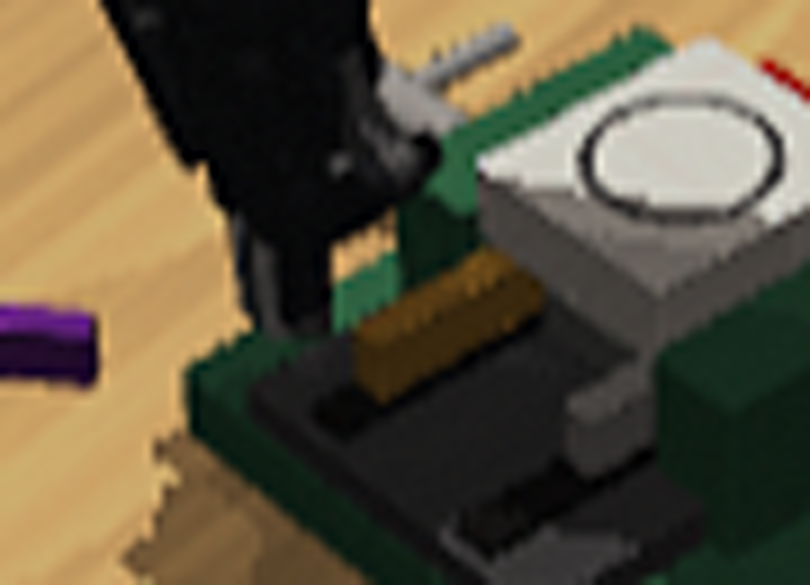

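View pics/s7zz.png

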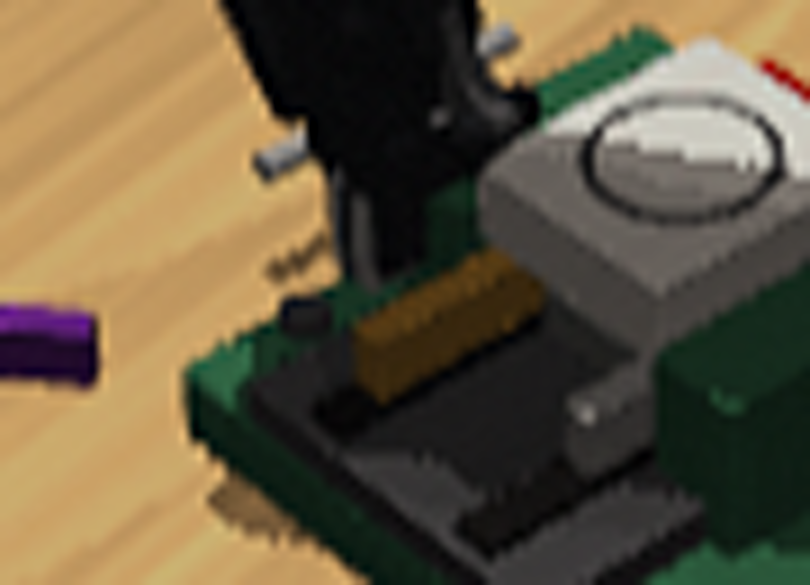

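```bash
python3 - <<'E'
from rel import *;import pickle
d,s=pickle.load(open("pics/w6.pkl","rb"))
H=d["hand_eye"]
for uv in([287,262],[287,310],[165,285]):
    n=undist(d,[uv])[0];v_=H[:3,:3]@[n[0],n[1],1];c=H[:3,3]
    for x in(-.011,0,.011): 
        k=(x-c[0])/v_[0];print(uv,x,(c+k*v_).round(4))
E
```

```text
[287, 262] -0.011 [-0.011   0.0001  0.0282]
[287, 262] 0 [0.     0.     0.0071]
[287, 262] 0.011 [ 0.011  -0.     -0.0139]
[287, 310] -0.011 [-0.011   0.     -0.0172]
[287, 310] 0 [-0.    -0.    -0.033]
[287, 310] 0.011 [ 0.011  -0.0001 -0.0488]
[165, 285] -0.011 [-0.011  -0.0606  0.0031]
[165, 285] 0 [ 0.     -0.0536 -0.0151]
[165, 285] 0.011 [ 0.011  -0.0466 -0.0332]
```

```bash
python3 - <<'E'
from rel import *;import pickle
for n,p in(("s6",[[260,328],[290,333],[328,325]]),("s7",[[352,275],[380,285],[415,272]])):
    d,s=pickle.load(open(f"pics/{n}.pkl","rb"))
    uv=np.array(p)/9+[200,180]
    for z in(.059,.072,.085,.09):
        print(n,z,[np.round(tov(q),4).tolist() for q in onz(d,uv,z)], "tcp",np.round(tov(s["tcp_pos"]),4))
    b=np.array([[357,332],[357,400],[372,403]])/9+[200,180]
    print("brass",[np.round(tov(q),4).tolist() for q in onz(d,b[:1],.072)],[np.round(tov(q),4).tolist() for q in onz(d,b[1:],.05)])
E
```

```text
s6 0.059 [[0.0666, 0.107], [0.059, 0.1019], [0.0544, 0.0914]] tcp [0.0339 0.1212]
s6 0.072 [[0.0542, 0.1155], [0.0467, 0.1104], [0.0421, 0.1001]] tcp [0.0339 0.1212]
s6 0.085 [[0.0417, 0.124], [0.0343, 0.119], [0.0298, 0.1088]] tcp [0.0339 0.1212]
s6 0.09 [[0.0369, 0.1272], [0.0296, 0.1222], [0.0251, 0.1122]] tcp [0.0339 0.1212]
brass [[0.0341, 0.0958]] [[0.0311, 0.0997], [0.0272, 0.0973]]
s7 0.059 [[0.0674, 0.0722], [0.0582, 0.0689], [0.0559, 0.0575]] tcp [0.0332 0.0874]
s7 0.072 [[0.0549, 0.0812], [0.0459, 0.0779], [0.0436, 0.0667]] tcp [0.0332 0.0874]
s7 0.085 [[0.0424, 0.0901], [0.0336, 0.0869], [0.0313, 0.0758]] tcp [0.0332 0.0874]
s7 0.09 [[0.0376, 0.0936], [0.0288, 0.0904], [0.0266, 0.0794]] tcp [0.0332 0.0874]
brass [[0.0341, 0.0958]] [[0.0311, 0.0997], [0.0272, 0.0973]]
```

Emit:
play_rows(rows=[9,0,0,0,0,0,255,9,0,0,0,0,0,255,9,0,0,0,0,0,255,6,0,0,0,0,0,255,0,0,4,0,0,0,255,0,0,4,0,0,0,255,0,0,2,0,0,0,255,0,0,0,0,0,0,255])

```text
t: 7.75
tcp_pos: [0.6368, 0.0711, 0.0695]
tool_rot: [-3.14, 0.001, 1.371]
force: [-0.5, -0.6, 0.3]
width: 0.0
```

```bash
python3 -c "
from rel import *
go(v(.033,.12,.06),VY+np.pi/2)
from snap import snap
d,s=snap('side','s8');print(np.round(tov(s['tcp_pos']),4))
i=d['pixels'];cv2.imwrite('pics/s8zz.png',cv2.resize(i[180:245,200:290,::-1],(810,585),interpolation=2))
uv=proj(d,s['tcp_pos']-[0,0,.022]);print('nominal tip',(uv-[200,180])*9)
"; python3 snap.py wrist w8
```

```text
t 7.75 tcp [0.6368 0.0711 0.0695] rpy [-3.140e+00  1.000e-03  1.371e+00] F [-0.53 -0.59  0.28] w 0.0 q [ 0.2   0.67 -0.55  1.43  0.37  1.14 -0.6 ]
move mm [-0.6  0.3  9.5] rot deg [-0.07  0.06  0.11]
[0.0327 0.1206]
nominal tip [[297.14991343 436.38260734]]
7.8 [0.63707375 0.07126249 0.06982672] [-3.14091334e+00  6.87315192e-04  1.37070476e+00] [ 0.86821219 -0.0414651   1.06240296]
```

View pics/s8zz.png

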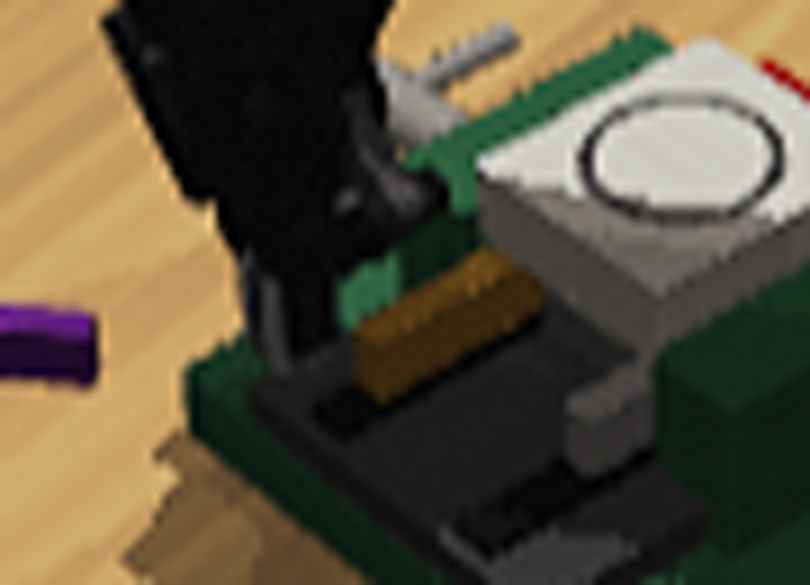

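View pics/w8.png

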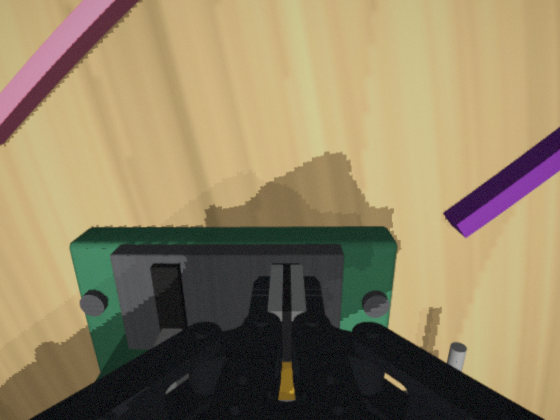

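```bash
python3 - <<'E'
from rel import *;import pickle
def tri(obs):
    A=np.zeros((3,3));b=np.zeros(3)
    cs=[]
    for d,s,uv in obs:
        c,r=rays(d,[uv],s);r=r[0]/np.linalg.norm(r[0]);M=np.eye(3)-np.outer(r,r);A+=M;b+=M@c;cs.append((c,r))
    X=np.linalg.solve(A,b);return X,[np.linalg.norm((np.eye(3)-np.outer(r,r))@(X-c)) for c,r in cs]
for a,b,pu,pw in(("s6","w6",[260,328],[272,264]),("s6","w6",[290,333],[272,264]),("s8","w8",[262,362],[272,266]),("s8","w8",[285,372],[272,266]),("s8","w8",[285,372],[287,266])):
    d,s=pickle.load(open(f"pics/{a}.pkl","rb"));d2,s2=pickle.load(open(f"pics/{b}.pkl","rb"))
    X,e=tri([(d,s,np.array(pu)/9+[200,180]),(d2,s2,pw)])
    print(X.round(4),np.round(tov(X),4),"rel tcp",np.round(tov(X),4)-np.round(tov(s["tcp_pos"]),4),(X-s["tcp_pos"])[2].round(4),np.round(e,4))
E
```

```text
[0.6342 0.085  0.1   ] [0.0274 0.1337] rel tcp [-0.0065  0.0125] 0.0183 [0.0001 0.0001]
[0.6322 0.0782 0.0921] [0.0267 0.1266] rel tcp [-0.0072  0.0054] 0.0104 [0.0025 0.0025]
[0.6336 0.085  0.0885] [0.0268 0.1336] rel tcp [-0.0059  0.013 ] 0.0191 [0.001 0.001]
[0.632  0.0793 0.0804] [0.0263 0.1277] rel tcp [-0.0064  0.0071] 0.0109 [0.0004 0.0004]
[0.6376 0.0739 0.0732] [0.0328 0.1235] rel tcp [0.0001 0.0029] 0.0038 [0.0007 0.0007]
```

Emit:
play_rows(rows=[0,0,1.5,0,0,0,255,0,0,1.5,0,0,0,255,0,0,0,0,0,0,255])

```text
t: 8.15
tcp_pos: [0.6371, 0.0719, 0.0671]
tool_rot: [-3.141, 0.0, 1.372]
force: [-0.7, -0.4, 0.2]
width: -0.005
```

Emit:
play_rows(rows=[0,0,1.5,0,0,0,255,0,0,1.5,0,0,0,255,0,0,1,0,0,0,255,0,0,0,0,0,0,255])

```text
t: 8.55
tcp_pos: [0.6371, 0.072, 0.063]
tool_rot: [-3.141, 0.0, 1.372]
force: [0.4, 0.8, 0.0]
width: -0.001
```

Emit:
play_rows(rows=[0,0,1.5,0,0,0,255,0,0,1.5,0,0,0,255,0,0,1.5,0,0,0,255,0,0,1.5,0,0,0,255,0,0,0,0,0,0,255])

```text
t: 9.05
tcp_pos: [0.637, 0.072, 0.0569]
tool_rot: [-3.141, 0.0, 1.372]
force: [-1.3, 0.3, 0.6]
width: 0.003
```

```bash
python3 -c "
from rel import *
from snap import snap
d,s=snap('side','s9');print(np.round(tov(s['tcp_pos']),4),s['tcp_pos'],s['force'])
i=d['pixels'];cv2.imwrite('pics/s9zz.png',cv2.convertScaleAbs(cv2.resize(i[180:245,200:290,::-1],(810,585),interpolation=2),alpha=2.5))
"
```

```text
[0.0327 0.1215] [0.63704783 0.0719801  0.05691008] [-1.30419133  0.28562713  0.57992462]
```

View pics/s9zz.png

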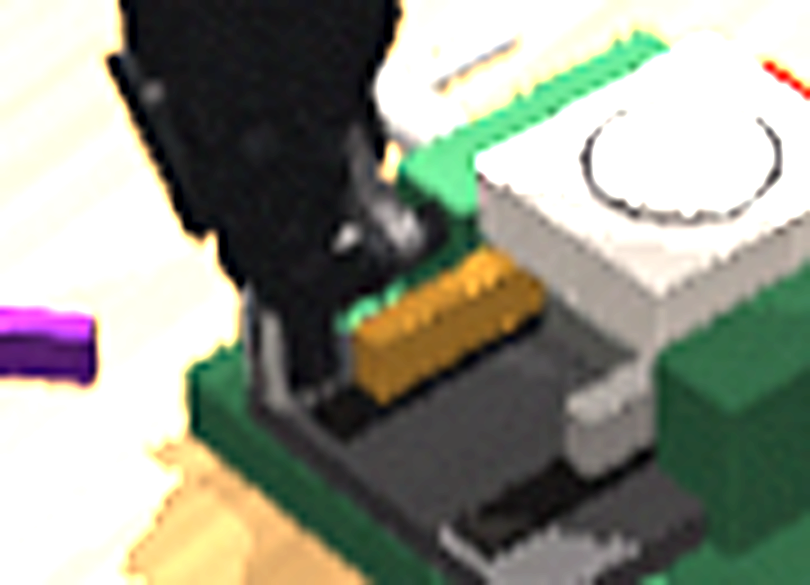

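Emit:
play_rows(rows=[0,0,-4.5,0,0,0,255,-5,0,0,0,0,0,255,-5,0,0,0,0,0,255,-4,0,0,0,0,0,255,-4,0,0,0,0,0,255,-4,0,0,0,0,0,255,0,0,0,0,0,0,255])

```text
t: 9.8
tcp_pos: [0.6329, 0.0492, 0.0616]
tool_rot: [-3.141, 0.001, 1.37]
force: [-0.3, -1.1, -0.2]
width: -0.003
```

```bash
cat > sz.py <<'E'
import sys
from rel import *
from snap import snap
n=sys.argv[1]
d,s=snap('side',n);print(s["t"],np.round(tov(s['tcp_pos']),4),s['tcp_pos'].round(4),s["tool_rot"].round(3),s['force'].round(2))
i=d['pixels'];cv2.imwrite(f'pics/{n}zz.png',cv2.convertScaleAbs(cv2.resize(i[180:245,200:290,::-1],(810,585),interpolation=2),alpha=2))
E
python3 sz.py s10
```

```text
9.8 [0.0332 0.0983] [0.6329 0.0492 0.0616] [-3.141e+00  1.000e-03  1.370e+00] [-0.33 -1.06 -0.21]
```

View pics/s10zz.png

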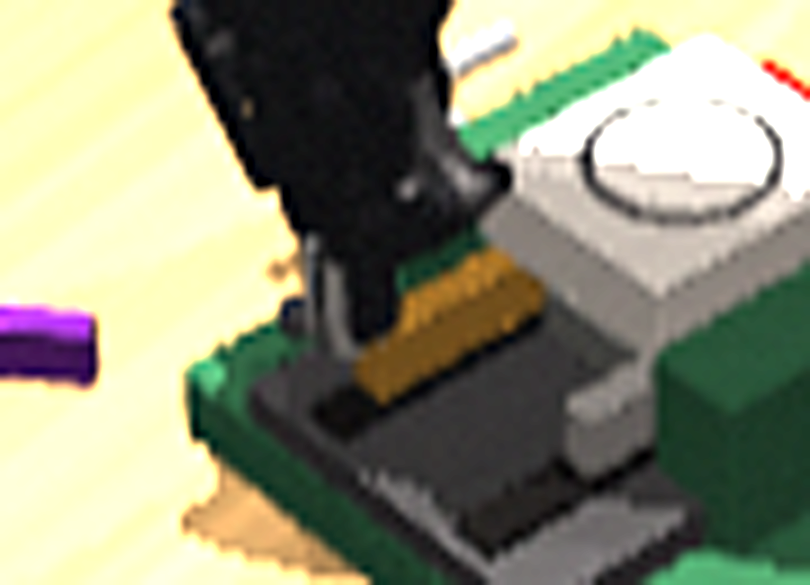

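Emit:
play_rows(rows=[7,0,0,0,0,0,255,7,0,0,0,0,0,255,7,0,0,0,0,0,255,0,0,4,0,0,0,255,0,0,3,0,0,0,255,0,0,3,0,0,0,255,0,0,2,0,0,0,255,0,0,0,0,0,0,255])

```text
t: 10.65
tcp_pos: [0.6368, 0.0704, 0.0492]
tool_rot: [-3.141, 0.001, 1.371]
force: [0.5, -0.5, -0.4]
width: -0.002
```

```bash
python3 sz.py s11
```

```text
10.65 [0.0328 0.12  ] [0.6368 0.0704 0.0492] [-3.141e+00  1.000e-03  1.371e+00] [ 0.46 -0.46 -0.38]
```

View pics/s11zz.png

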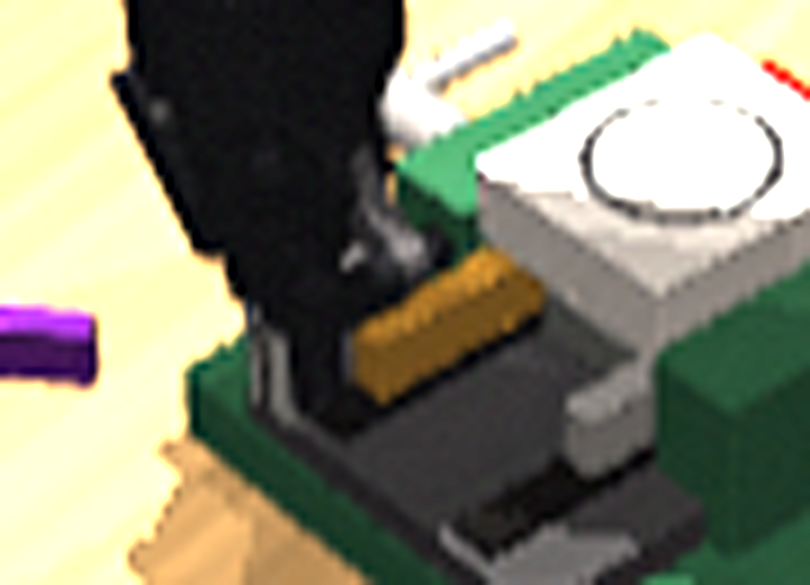

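Emit:
play_rows(rows=[-5,0,0,0,0,0,255,-5,0,0,0,0,0,255,-4,0,0,0,0,0,255,-4,0,0,0,0,0,255,-3,0,0,0,0,0,255])

```text
t: 11.2
tcp_pos: [0.633, 0.0506, 0.05]
tool_rot: [3.141, -0.001, 1.372]
force: [0.1, 1.6, 0.4]
width: -0.0
```

```bash
python3 sz.py s12
```

```text
11.2 [0.0331 0.0998] [0.633  0.0506 0.05  ] [ 3.141e+00 -1.000e-03  1.372e+00] [0.15 1.61 0.38]
```

View pics/s12zz.png

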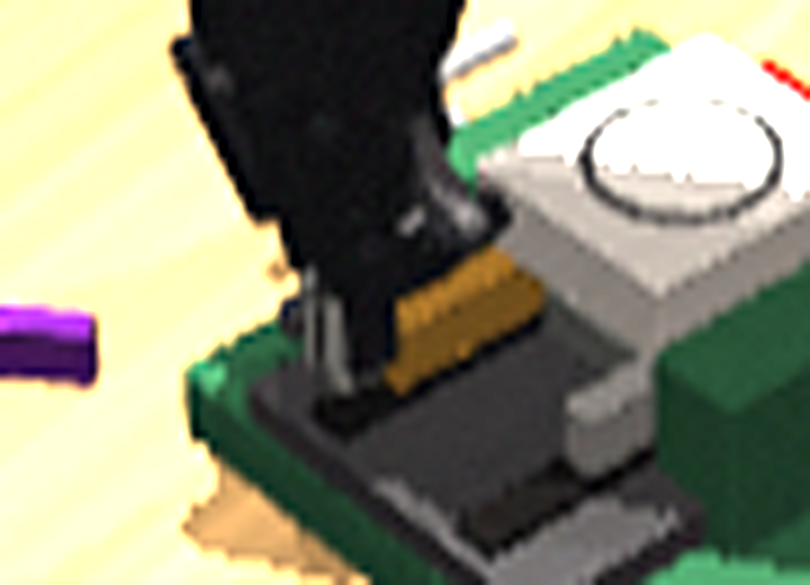

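Emit:
play_rows(rows=[-4,0,0,0,0,0,255,-4,0,0,0,0,0,255,-3,0,0,0,0,0,255,-2,0,0,0,0,0,255,-1,0,0,0,0,0,255])

```text
t: 11.75
tcp_pos: [0.6302, 0.0366, 0.0499]
tool_rot: [3.141, -0.0, 1.371]
force: [0.2, 2.3, 0.1]
width: -0.0
```

```bash
python3 sz.py s13
```

```text
11.75 [0.0331 0.0855] [0.6302 0.0366 0.0499] [ 3.141 -0.     1.371] [0.19 2.33 0.11]
```

View pics/s13zz.png

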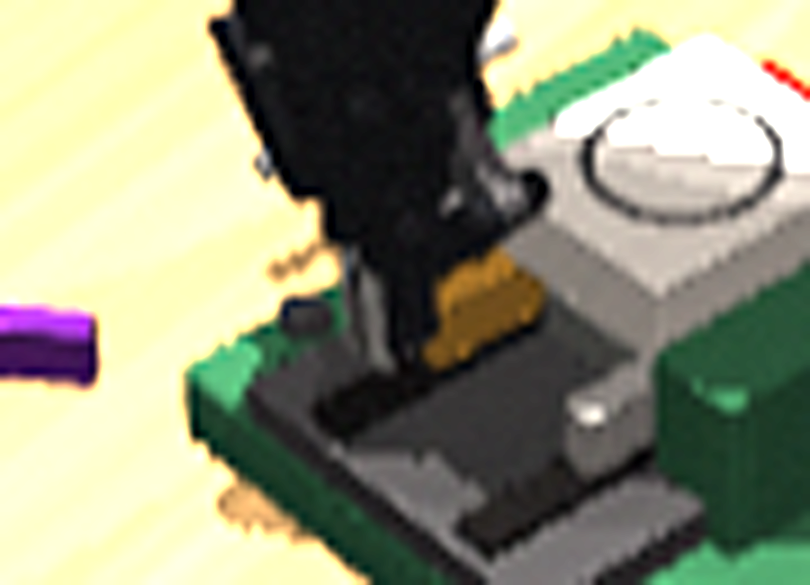

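Emit:
play_rows(rows=[-1,0,0,0,0,0,255,-1,0,0,0,0,0,255,-0.5,0,0,0,0,0,255])

```text
t: 12.1
tcp_pos: [0.6297, 0.0345, 0.0499]
tool_rot: [3.141, -0.0, 1.372]
force: [0.2, 1.2, 1.1]
width: -0.0
```

Emit:
play_rows(rows=[-0.7,0,0,0,0,0,255,-0.7,0,0,0,0,0,255])

```text
t: 12.3
tcp_pos: [0.6295, 0.0338, 0.0499]
tool_rot: [3.141, -0.001, 1.372]
force: [1.2, 4.1, 0.2]
width: 0.004
```

Emit:
play_rows(rows=[-0.7,0,0,0,0,0,255,-0.3,0,0,0,0,0,255])

```text
t: 12.5
tcp_pos: [0.6294, 0.0338, 0.0499]
tool_rot: [3.141, -0.003, 1.373]
force: [0.8, 4.9, 0.4]
width: -0.002
```

```bash
python3 sz.py s14
```

```text
12.5 [0.0329 0.0826] [0.6294 0.0338 0.0499] [ 3.141e+00 -3.000e-03  1.373e+00] [0.77 4.88 0.36]
```

View pics/s14zz.png

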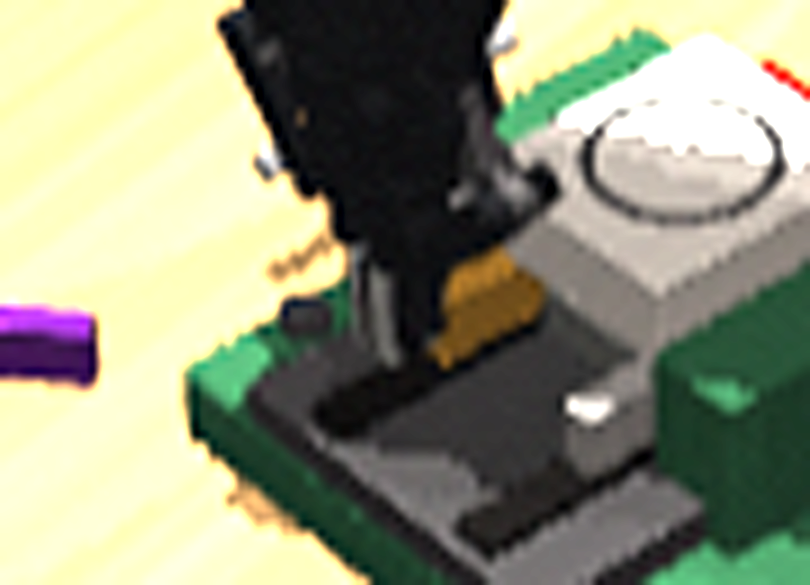

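Emit:
play_rows(rows=[-0.7,0,0,0,0,0,255,-0.7,0,0,0,0,0,255,0,0,0,0,0,0,255])

```text
t: 12.85
tcp_pos: [0.6291, 0.0339, 0.05]
tool_rot: [3.141, -0.004, 1.374]
force: [0.6, 6.1, -0.4]
width: -0.002
```

Emit:
play_rows(rows=[5,0,0,0,0,0,255,9,0,0,0,0,0,255,9,0,0,0,0,0,255,5,0,-12,0,0,0,255,0,0,-25,0,0,0,255,0,0,-35,0,0,0,255,0,0,-35,0,0,0,255,0,0,-35,0,0,0,128,0,0,-35,0,0,0,0,0,0,-25,0,0,0,0,0,0,-10,0,0,0,0])

```text
t: 13.95
tcp_pos: [0.6358, 0.0588, 0.2663]
tool_rot: [3.135, -0.002, 1.372]
force: [0.9, 0.8, 0.0]
width: 0.678
```

```bash
python3 sz.py s15;python3 -c "
from rel import *
go([.57,-.06,.28],.441)"
```

```text
13.95 [0.0341 0.1083] [0.6358 0.0588 0.2663] [ 3.135e+00 -2.000e-03  1.372e+00] [0.88 0.82 0.03]
t 14.0 tcp [0.6359 0.0588 0.2662] rpy [ 3.135e+00 -2.000e-03  1.372e+00] F [0.4  0.85 0.95] w 0.769 q [ 0.22  0.54 -0.59  1.14  0.29  1.53 -0.51]
move mm [-129.4  -41.   -14.3] rot deg [ 0.29 -0.28 53.32]
```

View pics/s15zz.png

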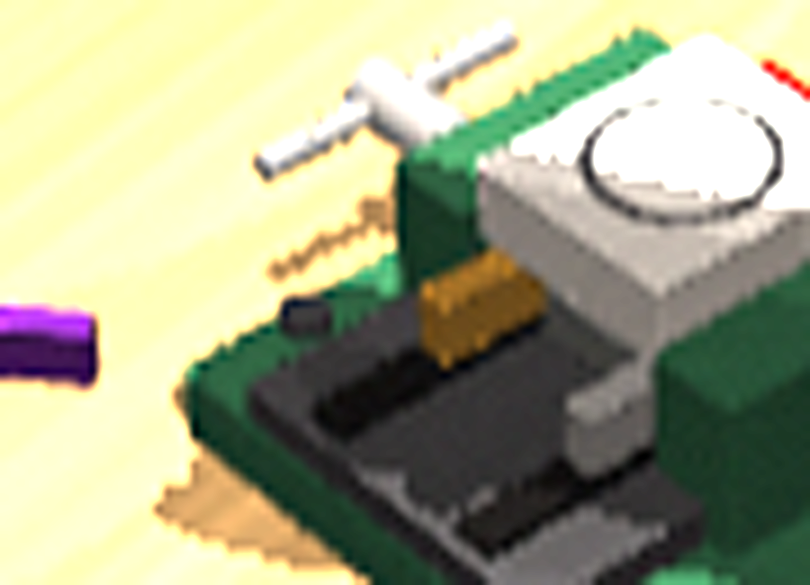

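Emit:
play_rows(rows=[-26,-8.2,-3,0,0,0,0,-26,-8.2,-3,0,0,0,0,-26,-8.2,-3,0,0,0,0,-26,-8.2,-3,0,0,0,0,-26,-8.2,-3,0,0,0,0,0,0,0,0,0,7.6,0,0,0,0,0,0,7.6,0,0,0,0,0,0,7.6,0,0,0,0,0,0,7.6,0,0,0,0,0,0,7.6,0,0,0,0,0,0,7.6,0,0,0,0,0,0,7.7,0,0,0,0,0,0,0,0])

```text
t: 15.3
tcp_pos: [0.5676, -0.0614, 0.2753]
tool_rot: [-3.141, 0.003, 0.442]
force: [-0.0, 0.1, 0.7]
width: 1.003
```

```bash
python3 snap.py wrist w16;python3 -c "
from rel import *
go([.515,-.325,.25],.441)
t=cv2.imread('pics/w16.png');cv2.imwrite('pics/w16z.png',cv2.resize(t,(800,600),interpolation=2))"
```

```text
15.3 [ 0.56764985 -0.06138675  0.27526935] [-3.14051536e+00  2.97900901e-03  4.41512615e-01] [-0.01733091  0.10480653  0.69562905]
t 15.35 tcp [ 0.5678 -0.0613  0.2755] rpy [-3.141e+00  3.000e-03  4.440e-01] F [-0.44  1.34  0.87] w 0.998 q [ 0.37  0.37 -0.42  1.33  0.15  1.48 -1.17]
move mm [-160.9  215.4   25.7] rot deg [-0.05  0.14  0.17]
```

View pics/w16z.png

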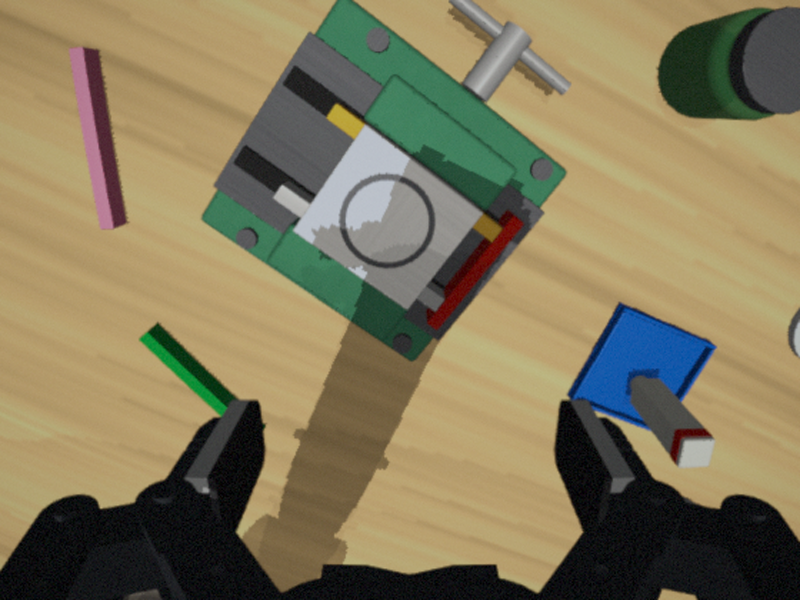

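Emit:
play_rows(rows=[-18.8,26.7,4,0,0,0,0,-18.8,26.7,4,0,0,0,0,-18.8,26.7,4,0,0,0,0,-18.8,26.7,4,0,0,0,0,-18.8,26.7,4,0,0,0,0,-18.8,26.7,4,0,0,0,0,-18.8,26.7,4,0,0,0,0,-18.8,26.7,4,0,0,0,0,0,0,0,0,0,0,0,0,0,0,0,0,0,0])

```text
t: 16.35
tcp_pos: [0.5229, -0.3194, 0.2436]
tool_rot: [-3.14, 0.001, 0.441]
force: [0.2, 0.1, 0.4]
width: 1.001
```

```bash
python3 snap.py wrist w17;python3 -c "
import cv2
t=cv2.imread('pics/w17.png');cv2.imwrite('pics/w17z.png',cv2.resize(t[180:380,150:420],(810,600),interpolation=2))"
```

```text
16.35 [ 0.52288074 -0.31941385  0.24361728] [-3.13953863e+00  9.94855512e-04  4.40879443e-01] [0.15554625 0.11498791 0.44896088]
```

View pics/w17z.png

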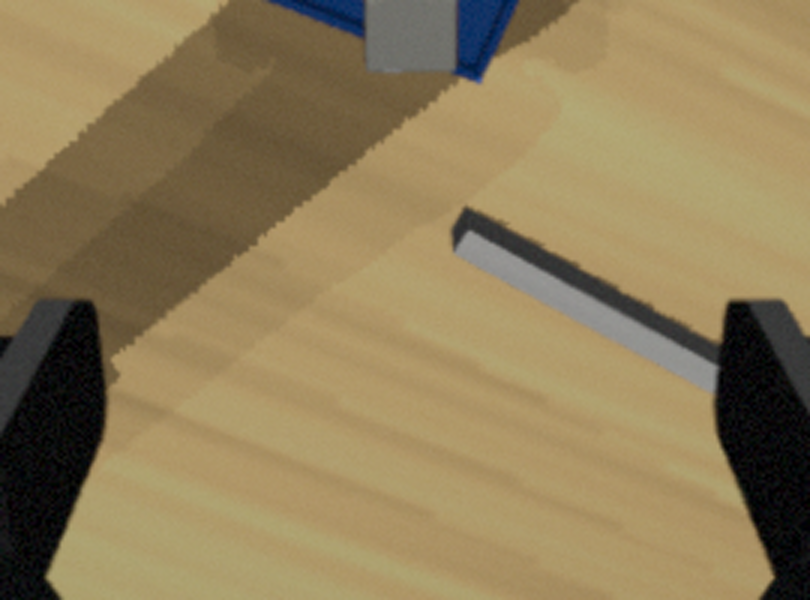

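```bash
python3 -c "
import cv2
t=cv2.imread('pics/w17.png');cv2.imwrite('pics/w17y.png',cv2.resize(t[110:230,220:380],(800,600),interpolation=2))"
```

```text
(no output)
```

View pics/w17y.png

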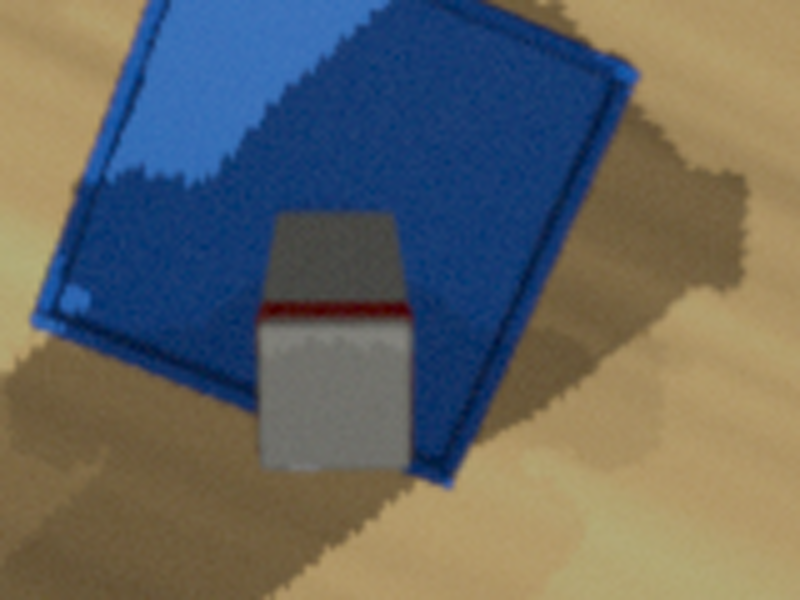

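```bash
python3 - <<'E'
from rel import *;import pickle
d,s=pickle.load(open("pics/w17.pkl","rb"))
c=onz(d,np.array([[258,320],[412,320],[411,468],[261,468]])/5+[220,110],.114,s)
print(c.round(4),c.mean(0),[np.linalg.norm(c[i]-c[i-1]).round(4) for i in range(4)])
print(np.degrees(np.arctan2(*(c[0]-c[3])[1::-1])),np.degrees(np.arctan2(*(c[0]-c[1])[1::-1])))
go(np.r_[c.mean(0)[:2],.046],.441)
E
```

```text
[[ 0.5306 -0.3029  0.114 ]
 [ 0.5411 -0.3251  0.114 ]
 [ 0.5187 -0.3358  0.114 ]
 [ 0.5083 -0.3137  0.114 ]] [ 0.52466591 -0.31938391  0.114     ] [np.float64(0.0248), np.float64(0.0245), np.float64(0.0248), np.float64(0.0245)]
25.653675036029675 115.28692343203026
t 16.4 tcp [ 0.5238 -0.3177  0.2441] rpy [-3.14  -0.     0.443] F [0.32 0.17 0.78] w 0.997 q [ 0.73  0.46 -0.32  1.27  0.14  1.44 -0.71]
move mm [  0.    2.2 198.1] rot deg [-0.12 -0.02  0.13]
```

Emit:
play_rows(rows=[0,1,20,0,0,0,0,0,0.5,25,0,0,0,0,0,0,25,0,0,0,0,0,0,25,0,0,0,0,0,0,25,0,0,0,0,0,0,20,0,0,0,0,0,0,5,0,0,0,0,0,0,0,0,0,0,0])

```text
t: 17.2
tcp_pos: [0.5246, -0.3182, 0.0993]
tool_rot: [-3.14, 0.0, 0.444]
force: [-0.1, 0.4, 0.5]
width: 1.0
```

```bash
python3 snap.py side s18;python3 snap.py wrist w18;python3 -c "
from rel import *
go([.5247,-.3194,.046],.444)
t=cv2.imread('pics/s18.png');cv2.imwrite('pics/s18z.png',cv2.resize(t[120:210,290:410],(800,600),interpolation=2))"
```

```text
17.2 [ 0.52464784 -0.31819665  0.09934505] [-3.13978887e+00  2.00400251e-04  4.44284813e-01] [-0.0546106   0.36017754  0.48309089]
17.25 [ 0.52536838 -0.31896899  0.10051628] [ 3.14130498e+00 -1.01198931e-03  4.43573633e-01] [ 9.67776612e-01  3.66038174e-04 -5.10702860e-01]
t 17.3 tcp [ 0.5258 -0.3196  0.1012] rpy [ 3.14e+00 -2.00e-03  4.43e-01] F [-0.57  0.24 -0.04] w 1.003 q [ 0.73  0.55 -0.31  1.49  0.18  1.13 -0.74]
move mm [-1.  -0.7 55.2] rot deg [ 0.1  -0.1  -0.06]
```

View pics/s18z.png

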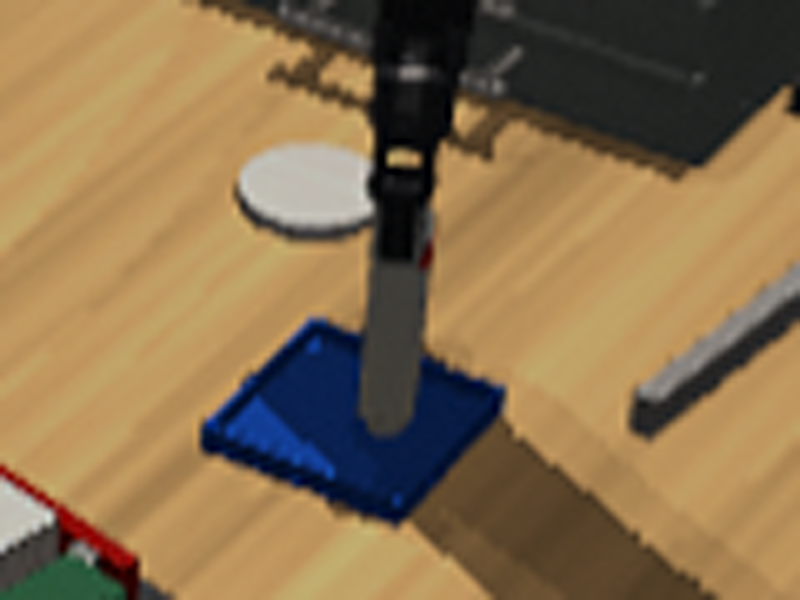

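View pics/w18.png

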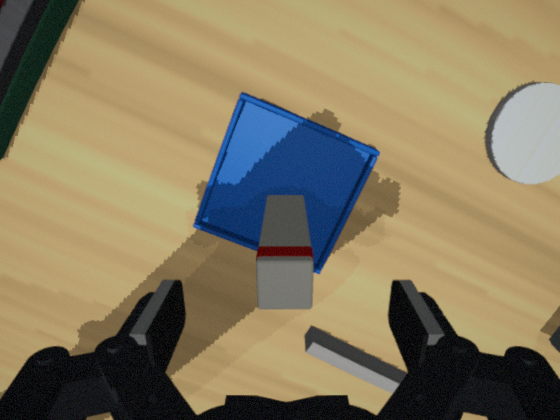

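Emit:
play_rows(rows=[-0.5,0,15,0,0,0,0,0,0,15,0,0,0,0,0,0,10,0,0,0,0,0,0,0,0,0,0,0])

```text
t: 17.7
tcp_pos: [0.5235, -0.3198, 0.0592]
tool_rot: [-3.14, 0.001, 0.442]
force: [0.1, 0.2, -0.2]
width: 0.999
```

```bash
python3 snap.py side s19;python3 snap.py wrist w19;python3 -c "
from rel import *
go([.5247,-.3194,.046],.444)
t=cv2.imread('pics/s19.png');cv2.imwrite('pics/s19z.png',cv2.resize(t[120:210,290:410],(800,600),interpolation=2))"
```

```text
17.7 [ 0.52352539 -0.31984896  0.05922205] [-3.14032248e+00  8.36818852e-04  4.41607981e-01] [ 0.09235064  0.1948641  -0.23245344]
17.75 [ 0.52411532 -0.3201381   0.06003708] [-3.14154489e+00 -5.93375332e-05  4.41572596e-01] [ 0.64387592  0.74789106 -0.4305172 ]
t 17.8 tcp [ 0.5246 -0.3204  0.0607] rpy [ 3.14e+00 -1.00e-03  4.42e-01] F [ 0.68 -0.37  0.62] w 1.003 q [ 0.72  0.59 -0.3   1.53  0.19  1.05 -0.75]
move mm [ 0.5 -0.9 14.7] rot deg [ 0.06 -0.05 -0.14]
```

View pics/s19z.png

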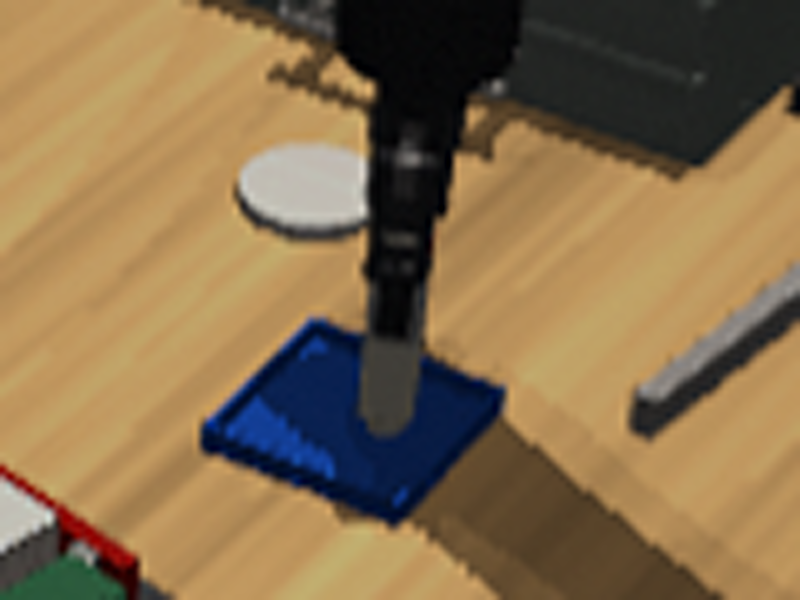

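View pics/w19.png

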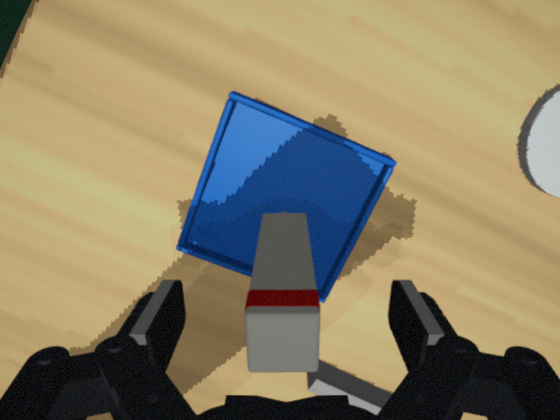

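Emit:
play_rows(rows=[0,-0.5,4,0,0,0,0,0,0,2,0,0,0,0,0,0,0,0,0,0,0,0,0,0,0,0,0,120,0,0,0,0,0,0,180,0,0,0,0,0,0,255,0,0,0,0,0,0,255,0,0,0,0,0,0,255,0,0,0,0,0,0,255], squeeze=60)

```text
t: 18.7
tcp_pos: [0.524, -0.3199, 0.054]
tool_rot: [3.141, -0.0, 0.441]
force: [0.3, -0.3, 1.1]
width: 0.284
```

```bash
python3 snap.py wrist w20;python3 -c "
from rel import *
go([.5247,-.3194,.2],.441)"
```

```text
18.7 [ 0.52396798 -0.31987269  0.05397211] [ 3.14114777e+00 -2.54515163e-04  4.41377989e-01] [ 0.25831311 -0.33761624  1.1463638 ]
t 18.75 tcp [ 0.524  -0.3199  0.054 ] rpy [ 3.141 -0.     0.441] F [0.08 0.23 1.78] w 0.286 q [ 0.72  0.59 -0.3   1.54  0.19  1.04 -0.76]
move mm [ 9.00e-01 -1.00e-01 -1.46e+02] rot deg [ 0.03 -0.02  0.02]
```

View pics/w20.png

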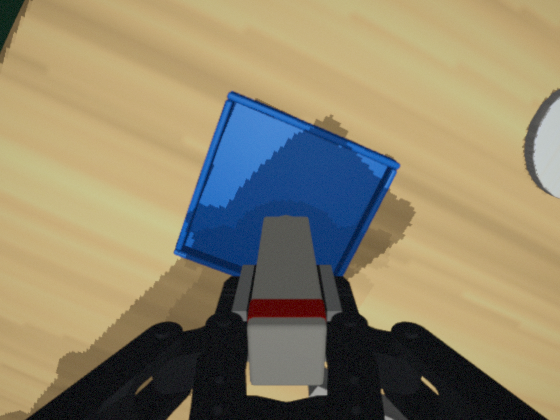

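Emit:
play_rows(rows=[0,0,-10,0,0,0,255,0,0,-20,0,0,0,255,0,0,-30,0,0,0,255,0,0,-30,0,0,0,255,0,0,-30,0,0,0,255,0,0,-20,0,0,0,255,0,0,-8,0,0,0,255,0,0,0,0,0,0,255])

```text
t: 19.55
tcp_pos: [0.5244, -0.32, 0.2032]
tool_rot: [3.139, -0.001, 0.441]
force: [0.8, 0.8, -1.0]
width: 0.282
```

Emit:
play_rows(rows=[10,-13,0,0,0,0,255,18,-24,0,0,0,0,255,18,-24,0,0,0,0,255,18,-24,0,0,0,0,255,18,-24,0,0,0,0,255,18,-24,0,0,0,0,255,18,-24,0,0,0,0,255,18,-24,0,0,0,0,255,18,-24,0,0,0,0,255,10,-14,0,0,0,0,255,6,-8,0,0,0,0,255,0,0,0,0,0,0,255,0,0,0,0,0,0,255])

```text
t: 20.85
tcp_pos: [0.5799, -0.0429, 0.201]
tool_rot: [3.141, 0.002, 0.441]
force: [-0.4, -0.4, -0.6]
width: 0.287
```

```bash
python3 snap.py wrist w21;python3 snap.py side s21;python3 -c "
from rel import *
go([.58,-.0407,.2],.441)
t=cv2.imread('pics/s21.png');cv2.imwrite('pics/s21z.png',cv2.resize(t[110:260,200:360],(800,600)[0:2],interpolation=2))"
```

```text
20.85 [ 0.57988265 -0.04290597  0.2009502 ] [3.14135372e+00 2.11217709e-03 4.40553287e-01] [-0.43307336 -0.39019898 -0.59016774]
20.9 [ 0.5800042  -0.04370755  0.20115695] [3.14092857e+00 1.83253887e-03 4.39213152e-01] [ 0.47927509 -0.92516779 -0.64387524]
t 20.95 tcp [ 0.5801 -0.044   0.2013] rpy [3.141e+00 1.000e-03 4.390e-01] F [ 0.98 -1.37 -0.77] w 0.286 q [ 0.33  0.42 -0.41  1.44  0.17  1.32 -1.22]
move mm [ 1.3 -3.   1.3] rot deg [ 0.04  0.08 -0.14]
```

View pics/s21z.png

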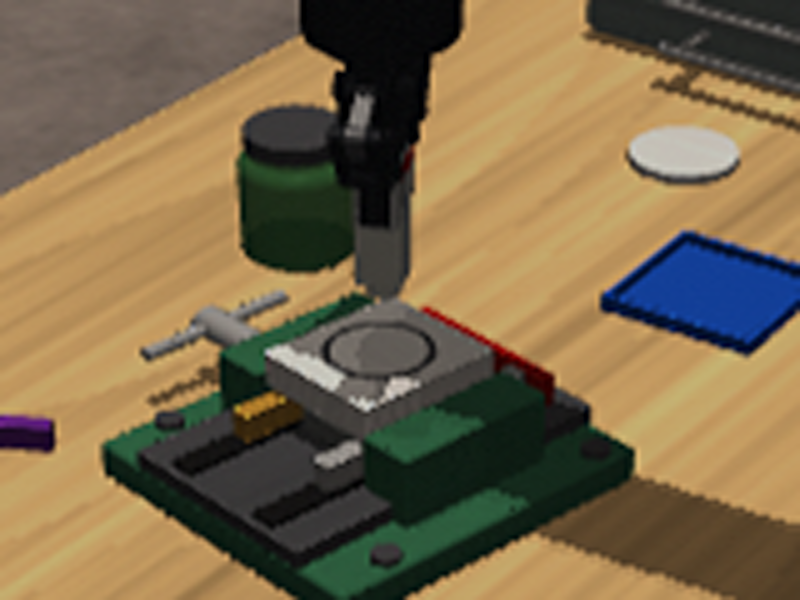

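View pics/w21.png

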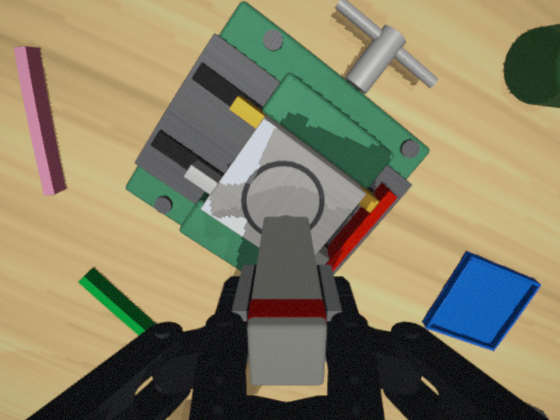

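Emit:
play_rows(rows=[1.3,-3,6,0,0,0,255,0,0,12,0,0,0,255,0,0,12,0,0,0,255,0,0,6,0,0,0,255,0,0,0,0,0,0,255,0,0,0,0,0,0,255])

```text
t: 21.55
tcp_pos: [0.5804, -0.0387, 0.1655]
tool_rot: [-3.141, 0.0, 0.441]
force: [0.3, 0.4, -1.1]
width: 0.286
```

```bash
python3 snap.py wrist w22;python3 snap.py side s22;python3 -c "
from rel import *
go([.58,-.0407,.16],.441)
t=cv2.imread('pics/s22.png');cv2.imwrite('pics/s22z.png',cv2.resize(t[160:250,215:335],(800,600)[0:2],interpolation=2))"
```

```text
21.55 [ 0.58036188 -0.038688    0.16554251] [-3.14137017e+00  3.28442786e-04  4.41297901e-01] [ 0.28700028  0.35036069 -1.1039943 ]
21.6 [ 0.58072643 -0.03863683  0.16603983] [ 3.14135326e+00 -5.94185142e-04  4.41309536e-01] [-0.86131121 -0.28794482 -0.55999353]
t 21.65 tcp [ 0.5809 -0.0386  0.1663] rpy [ 3.141e+00 -1.000e-03  4.410e-01] F [ 0.88  0.34 -1.45] w 0.283 q [ 0.33  0.44 -0.41  1.5   0.18  1.24 -1.24]
move mm [-1.7  1.5  6.3] rot deg [ 0.03 -0.06  0.02]
```

View pics/s22z.png

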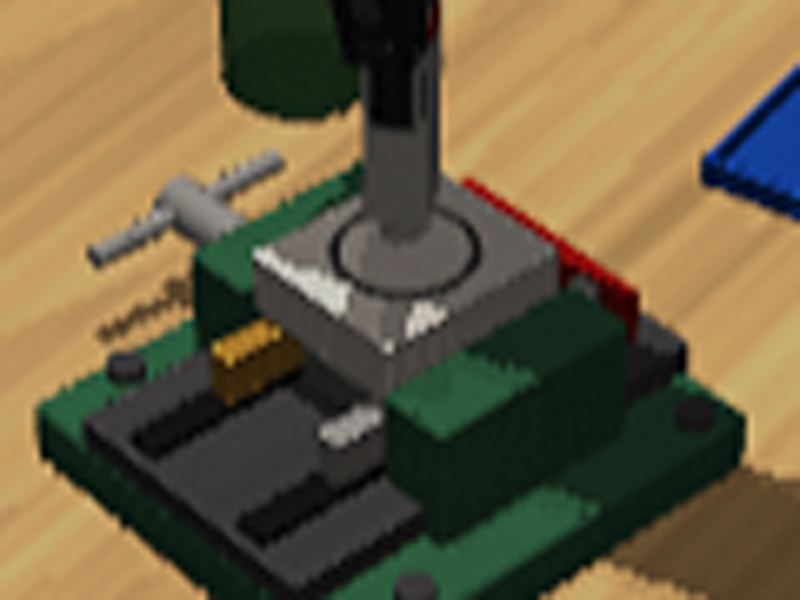

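View pics/w22.png

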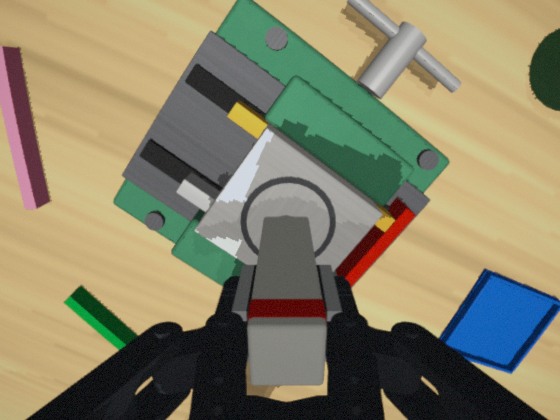

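Emit:
play_rows(rows=[-1.5,1.5,2,0,0,0,255,0,0,2,0,0,0,255,0,0,1,0,0,0,255,0,0,0,0,0,0,255,0,0,0,0,0,0,255])

```text
t: 22.15
tcp_pos: [0.5797, -0.0406, 0.1608]
tool_rot: [-3.142, 0.0, 0.441]
force: [1.0, 1.2, -1.6]
width: 0.286
```

```bash
python3 -c "
from rel import *
go([.58,-.0407,.16],.441)"
```

```text
t 22.15 tcp [ 0.5797 -0.0406  0.1608] rpy [-3.142  0.     0.441] F [ 1.01  1.2  -1.6 ] w 0.286 q [ 0.33  0.45 -0.41  1.5   0.18  1.23 -1.24]
move mm [0.2 0.2 0.8] rot deg [-0.    0.    0.02]
```

Baseline Fz is about −1 N (drift's weight). Approach in small steps.

Emit:
play_rows(rows=[0,0,1,0,0,0,255,0,0,1,0,0,0,255,0,0,1,0,0,0,255,0,0,0,0,0,0,255])

```text
t: 22.55
tcp_pos: [0.5795, -0.0407, 0.1575]
tool_rot: [-3.141, 0.0, 0.441]
force: [0.0, 0.4, -0.4]
width: 0.283
```

Emit:
play_rows(rows=[0,0,0.7,0,0,0,255,0,0,0.7,0,0,0,255,0,0,0,0,0,0,255])

```text
t: 22.85
tcp_pos: [0.5796, -0.0406, 0.1562]
tool_rot: [-3.142, 0.0, 0.441]
force: [1.0, 0.5, -1.4]
width: 0.282
```

Emit:
play_rows(rows=[0,0,0.7,0,0,0,255,0,0,0.7,0,0,0,255,0,0,0,0,0,0,255])

```text
t: 23.15
tcp_pos: [0.5798, -0.0406, 0.1555]
tool_rot: [3.141, -0.0, 0.441]
force: [-0.7, 0.6, 2.0]
width: 0.287
```

Emit:
play_rows(rows=[0,0,0.7,0,0,0,255,0,0,0.7,0,0,0,255,0,0,0,0,0,0,255])

```text
t: 23.45
tcp_pos: [0.5799, -0.0406, 0.1547]
tool_rot: [3.141, -0.001, 0.441]
force: [-2.0, -0.5, 4.8]
width: 0.285
```

Emit:
play_rows(rows=[0,0,0.7,0,0,0,255,0,0,0.7,0,0,0,255,0,0,0,0,0,0,255])

```text
t: 23.75
tcp_pos: [0.5799, -0.0406, 0.1533]
tool_rot: [3.141, -0.001, 0.441]
force: [-1.8, -0.3, 4.9]
width: 0.284
```

Emit:
play_rows(rows=[0,0,0.7,0,0,0,255,0,0,0.7,0,0,0,255,0,0,0,0,0,0,255])

```text
t: 24.05
tcp_pos: [0.5799, -0.0406, 0.152]
tool_rot: [3.141, -0.001, 0.441]
force: [-2.7, 0.7, 5.0]
width: 0.284
```

Emit:
play_rows(rows=[0,0,0.7,0,0,0,255,0,0,0.7,0,0,0,255,0,0,0,0,0,0,255])

```text
t: 24.35
tcp_pos: [0.5799, -0.0406, 0.1506]
tool_rot: [3.141, -0.001, 0.441]
force: [-1.7, -1.0, 5.0]
width: 0.288
```

Emit:
play_rows(rows=[0,0,0.7,0,0,0,255,0,0,0.7,0,0,0,255,0,0,0,0,0,0,255])

```text
t: 24.65
tcp_pos: [0.5798, -0.0405, 0.1498]
tool_rot: [3.141, -0.001, 0.441]
force: [-2.7, 0.2, 9.1]
width: 0.28
```

Emit:
play_rows(rows=[0,0,0.7,0,0,0,255,0,0,0.7,0,0,0,255,0,0,0,0,0,0,255])

```text
t: 24.95
tcp_pos: [0.5799, -0.0405, 0.1495]
tool_rot: [3.14, -0.001, 0.441]
force: [-4.3, -0.3, 13.5]
width: 0.285
```

Emit:
play_rows(rows=[0,0,0.7,0,0,0,255,0,0,0.7,0,0,0,255,0,0,0,0,0,0,255])

```text
t: 25.25
tcp_pos: [0.5799, -0.0405, 0.1492]
tool_rot: [3.14, -0.001, 0.441]
force: [-6.3, -0.8, 18.0]
width: 0.288
```

Emit:
play_rows(rows=[0,0,0.7,0,0,0,255,0,0,0,0,0,0,255])

```text
t: 25.45
tcp_pos: [0.5799, -0.0404, 0.1491]
tool_rot: [3.14, -0.002, 0.441]
force: [-6.5, -0.5, 18.9]
width: 0.287
```

Emit:
play_rows(rows=[-0.9,-0.4,0.4,0,0,0,255,0,0,0.3,0,0,0,255,0,0,0,0,0,0,255])

```text
t: 25.75
tcp_pos: [0.5798, -0.0404, 0.1491]
tool_rot: [3.139, -0.003, 0.441]
force: [-6.3, 0.2, 22.2]
width: 0.284
```

Emit:
play_rows(rows=[0,0,0,0,0,0,255,0,0,0,0,0,0,255,0,0,0,0,0,0,255])

```text
t: 26.05
tcp_pos: [0.5798, -0.0405, 0.1491]
tool_rot: [3.139, -0.003, 0.441]
force: [-5.5, -0.3, 21.0]
width: 0.289
```

```bash
python3 snap.py side s23;python3 -c "
from rel import *
go([.58,-.0407,.2],.441)
t=cv2.imread('pics/s23.png');cv2.imwrite('pics/s23z.png',cv2.resize(t[160:250,215:335],(800,600)[0:2],interpolation=2))"
```

```text
26.05 [ 0.57979254 -0.04047234  0.1490972 ] [ 3.13864877 -0.00341353  0.44132912] [-5.51053691 -0.2626218  21.00035915]
t 26.1 tcp [ 0.5798 -0.0405  0.1491] rpy [ 3.139e+00 -3.000e-03  4.410e-01] F [-7.18 -1.13 21.72] w 0.283 q [ 0.33  0.45 -0.41  1.53  0.19  1.2  -1.24]
move mm [  0.3   0.5 -50.9] rot deg [ 0.17 -0.19  0.02]
```

View pics/s23z.png

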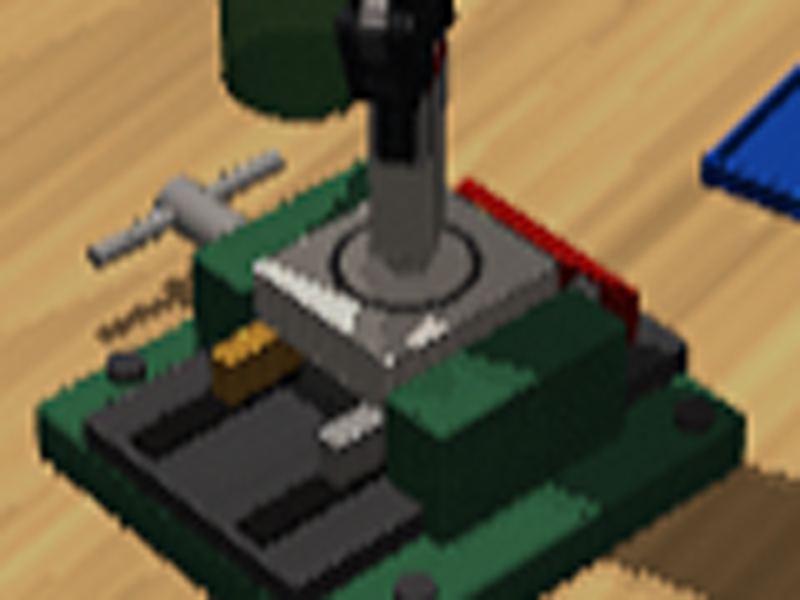

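Emit:
play_rows(rows=[0,0,-2,0,0,0,255,0,0,-3,0,0,0,255,0,0,-5,0,0,0,255,0,0,-10,0,0,0,255,0,0,-20,0,0,0,255,0,0,-17,0,0,0,255,0,0,0,0,0,0,255])

```text
t: 26.8
tcp_pos: [0.5808, -0.0404, 0.2036]
tool_rot: [3.139, -0.005, 0.441]
force: [0.2, -0.1, -1.4]
width: 0.287
```

```bash
python3 snap.py side s24;python3 snap.py wrist w24;python3 -c "
from rel import *
go([.5305,-.3163,.2],.441)
t=cv2.imread('pics/s24.png');cv2.imwrite('pics/s24z.png',cv2.resize(t[160:250,215:335],(800,600)[0:2],interpolation=2))"
```

```text
26.8 [ 0.58078959 -0.0404475   0.2035858 ] [ 3.13908298 -0.00527617  0.44129718] [ 0.17232322 -0.14456262 -1.36671172]
26.85 [ 0.5797263  -0.0404794   0.20191089] [ 3.14039725e+00 -2.60547194e-03  4.41429029e-01] [ 0.07693661  0.31174168 -1.44689275]
t 26.9 tcp [ 0.5788 -0.0407  0.2006] rpy [ 3.142 -0.     0.441] F [-0.77 -0.73 -1.26] w 0.286 q [ 0.33  0.42 -0.42  1.45  0.17  1.32 -1.22]
move mm [-161.4  228.6    0.6] rot deg [ 0.01 -0.01  0.02]
```

View pics/s24z.png

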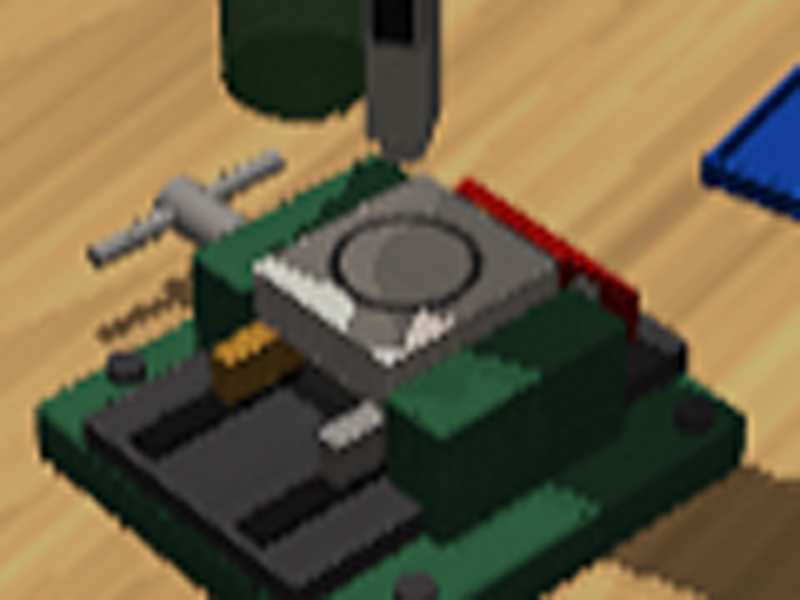

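View pics/w24.png

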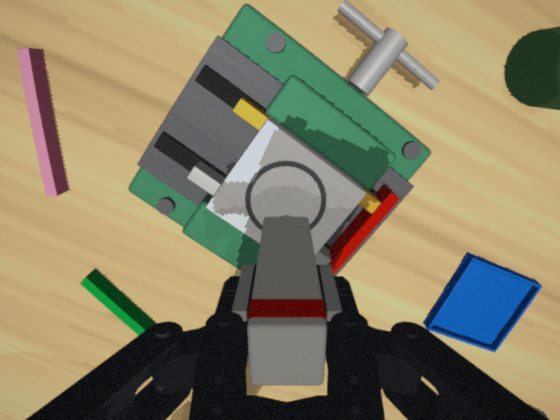

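Emit:
play_rows(rows=[-10,14,0,0,0,0,255,-17,24,0,0,0,0,255,-17,24,0,0,0,0,255,-17,24,0,0,0,0,255,-17,24,0,0,0,0,255,-17,24,0,0,0,0,255,-17,24,0,0,0,0,255,-17,24,0,0,0,0,255,-17,24,0,0,0,0,255,-10,14.5,0,0,0,0,255,-5.4,8.1,0,0,0,0,255,0,0,0,0,0,0,255,0,0,0,0,0,0,255,0,0,0,0,0,0,255])

```text
t: 28.3
tcp_pos: [0.5314, -0.3138, 0.2009]
tool_rot: [-3.141, -0.001, 0.445]
force: [0.3, 0.7, -1.0]
width: 0.284
```

```bash
python3 -c "
from rel import *
go([.5305,-.3163,.054],.441)"; python3 snap.py wrist w25
```

```text
t 28.3 tcp [ 0.5314 -0.3138  0.2009] rpy [-3.141e+00 -1.000e-03  4.450e-01] F [ 0.31  0.69 -1.02] w 0.284 q [ 0.72  0.48 -0.32  1.33  0.15  1.35 -0.73]
move mm [ -2.1   2.  146.9] rot deg [-0.06 -0.07  0.22]
28.3 [ 0.53143187 -0.31380976  0.20091871] [-3.14056361e+00 -1.19739241e-03  4.44758450e-01] [ 0.31307582  0.69491286 -1.0189792 ]
```

View pics/w25.png

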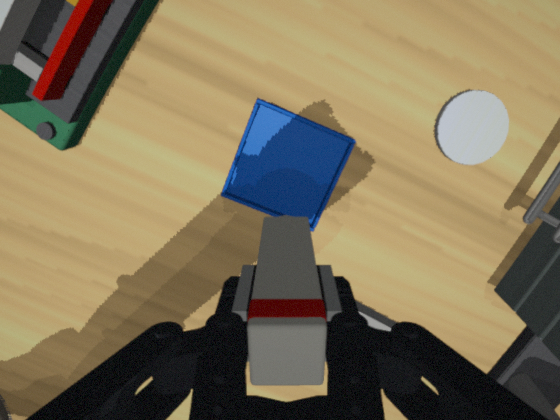

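Position fine (still settling); descend 141 mm then fine.

Emit:
play_rows(rows=[0,0,15,0,0,0,255,0,0,25,0,0,0,255,0,0,25,0,0,0,255,0,0,25,0,0,0,255,0,0,25,0,0,0,255,0,0,15,0,0,0,255,0,0,9,0,0,0,255,0,0,0,0,0,0,255,0,0,0,0,0,0,255,0,0,0,0,0,0,255])

```text
t: 29.35
tcp_pos: [0.5316, -0.3166, 0.0633]
tool_rot: [3.139, -0.002, 0.442]
force: [0.4, -0.3, -1.6]
width: 0.282
```

```bash
python3 -c "
from rel import *
go([.5305,-.3163,.054],.441)"; python3 snap.py side s26;python3 -c "
import cv2
t=cv2.imread('pics/s26.png');cv2.imwrite('pics/s26z.png',cv2.resize(t[120:210,290:410],(800,600),interpolation=2))"
```

```text
t 29.35 tcp [ 0.5316 -0.3166  0.0633] rpy [ 3.139e+00 -2.000e-03  4.420e-01] F [ 0.36 -0.3  -1.61] w 0.282 q [ 0.71  0.59 -0.3   1.52  0.19  1.06 -0.76]
move mm [-0.9 -0.7  9.3] rot deg [ 0.13 -0.1   0.04]
29.35 [ 0.53160768 -0.31657704  0.06325691] [ 3.13931449e+00 -1.67891393e-03  4.41674200e-01] [ 0.35778842 -0.30403517 -1.60525378]
```

View pics/s26z.png

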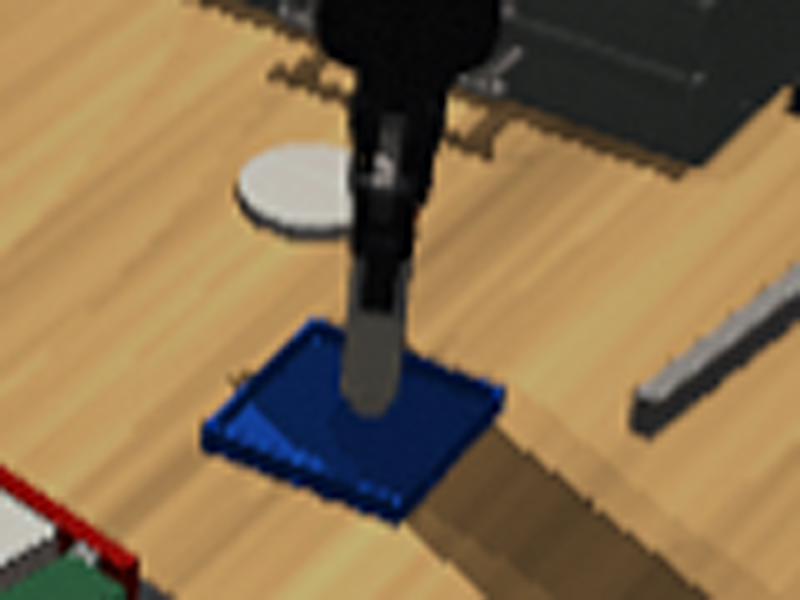

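Emit:
play_rows(rows=[0,0,3,0,0,0,255,0,0,3,0,0,0,255,0,0,2,0,0,0,255,0,0,0,0,0,0,255,0,0,0,0,0,0,255])

```text
t: 29.9
tcp_pos: [0.5304, -0.3163, 0.054]
tool_rot: [3.142, 0.0, 0.441]
force: [-0.4, 0.7, 1.6]
width: 0.279
```

Emit:
play_rows(rows=[0,0,0.7,0,0,0,255,0,0,0.7,0,0,0,255,0,0,0,0,0,0,255])

```text
t: 30.2
tcp_pos: [0.5305, -0.3163, 0.0539]
tool_rot: [3.141, 0.0, 0.441]
force: [-2.6, 0.9, 7.8]
width: 0.284
```

Emit:
play_rows(rows=[0,0,-1,0,0,0,255,0,0,0,0,0,0,170,0,0,0,0,0,0,150,0,0,0,0,0,0,120,0,0,0,0,0,0,60,0,0,0,0,0,0,0,0,0,0,0,0,0,0,0,0,0,0,0,0,0])

```text
t: 31.0
tcp_pos: [0.5305, -0.3163, 0.0534]
tool_rot: [3.142, -0.0, 0.441]
force: [0.2, 0.2, -0.1]
width: 1.004
```

```bash
python3 snap.py wrist w27
```

```text
31.0 [ 0.53046546 -0.31632486  0.05339883] [ 3.14152895e+00 -9.69920041e-06  4.41379831e-01] [ 0.22467364  0.24970302 -0.08787321]
```

View pics/w27.png

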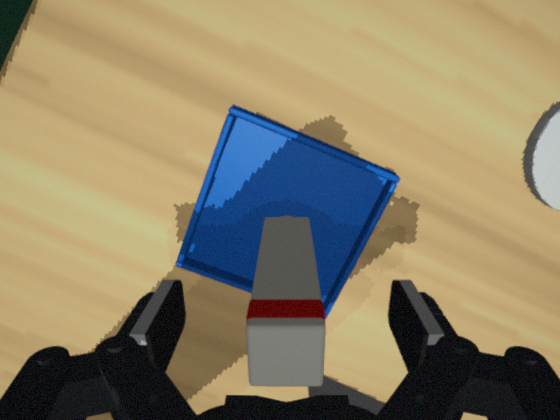

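Drift stands free between the open fingers. Retreat straight up and check everything.

Emit:
play_rows(rows=[0,0,-8,0,0,0,0,0,0,-15,0,0,0,0,0,0,-25,0,0,0,0,0,0,-30,0,0,0,0,0,0,-30,0,0,0,0,0,0,-30,0,0,0,0,0,0,-30,0,0,0,0,0,0,-30,0,0,0,0,0,0,-20,0,0,0,0,-20,-10,0,0,0,0,0,-20,-20,0,0,0,0,0,-20,-20,0,0,0,0,0,0,0,0,0,0,0,0])

```text
t: 32.35
tcp_pos: [0.4518, -0.2961, 0.2733]
tool_rot: [3.141, 0.002, 0.44]
force: [0.1, -0.1, 0.1]
width: 1.001
```

```bash
python3 snap.py side s28;python3 snap.py wrist w28;python3 snap.py top t28; python3 -c "
import cv2
t=cv2.imread('pics/s28.png');cv2.imwrite('pics/s28z.png',cv2.resize(t[140:265,210:375],(792,600),interpolation=2))"
```

```text
32.35 [ 0.4517835  -0.29606439  0.2733366 ] [3.14053509e+00 1.67604807e-03 4.40002317e-01] [ 0.0636879  -0.11459755  0.13315956]
32.4 [ 0.45380404 -0.29662042  0.27341503] [ 3.13898344e+00 -4.09569804e-04  4.40527770e-01] [ 1.17188989  0.15990402 -1.03322562]
32.45 [ 0.45497723 -0.29683987  0.27317564] [ 3.13875784e+00 -1.33219500e-03  4.41136705e-01] [ 0.62469987 -0.45244774 -0.3677048 ]
```

View pics/s28z.png

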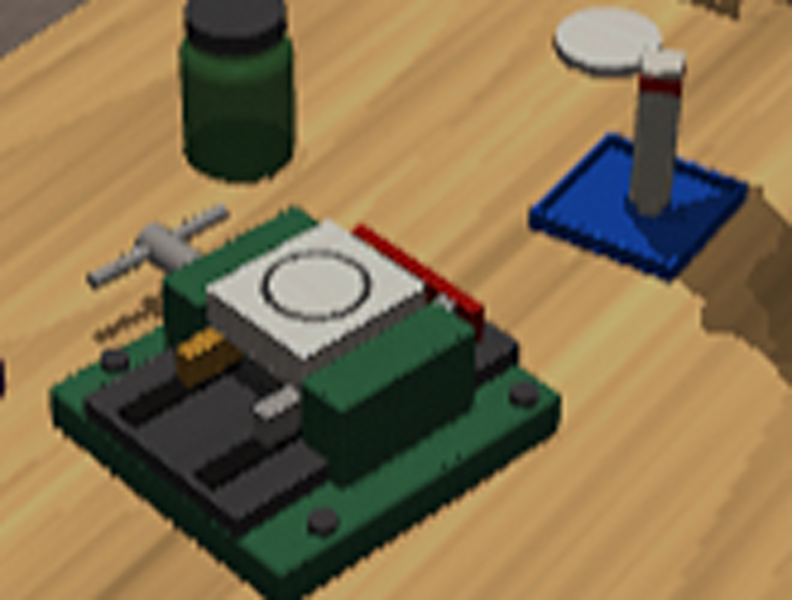

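View pics/w28.png

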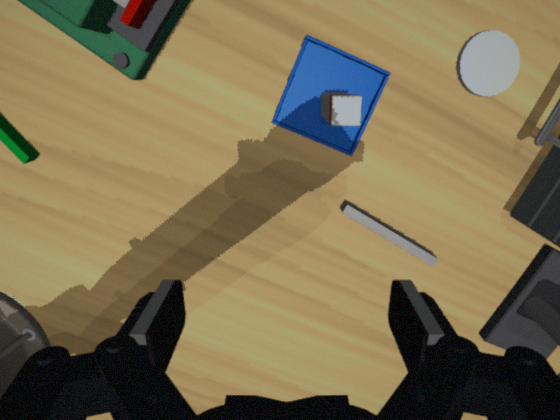

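View pics/t28.png

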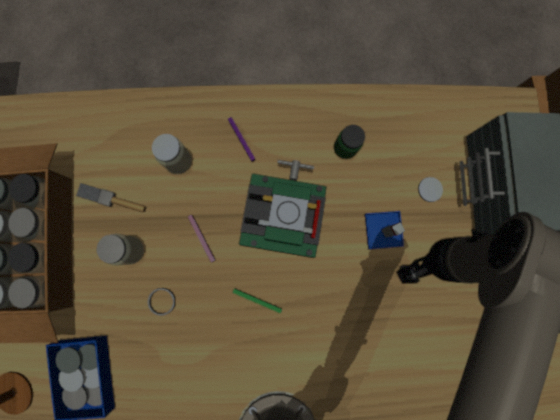

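```bash
python3 -c "
import cv2
t=cv2.imread('pics/w24.png');cv2.imwrite('pics/w24z.png',cv2.resize(t[80:220,180:320],(600,600),interpolation=2))
t=cv2.imread('pics/w24.png');cv2.imwrite('pics/w24y.png',cv2.resize(t[160:280,310:430],(600,600),interpolation=2))"
```

```text
(no output)
```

View pics/w24z.png

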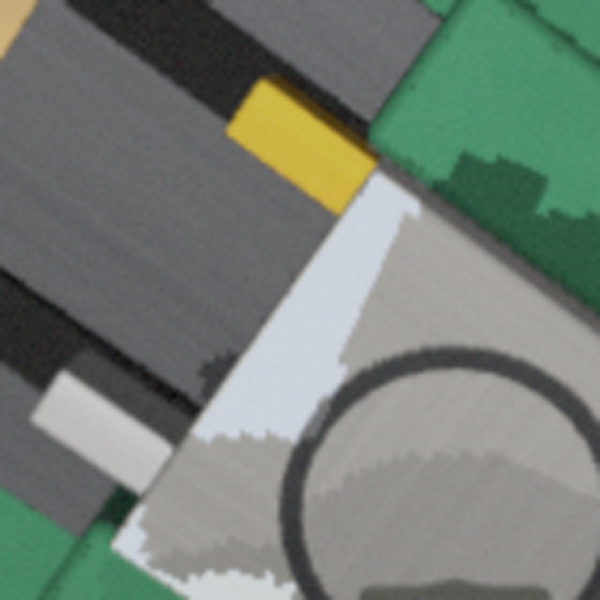

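View pics/w24y.png

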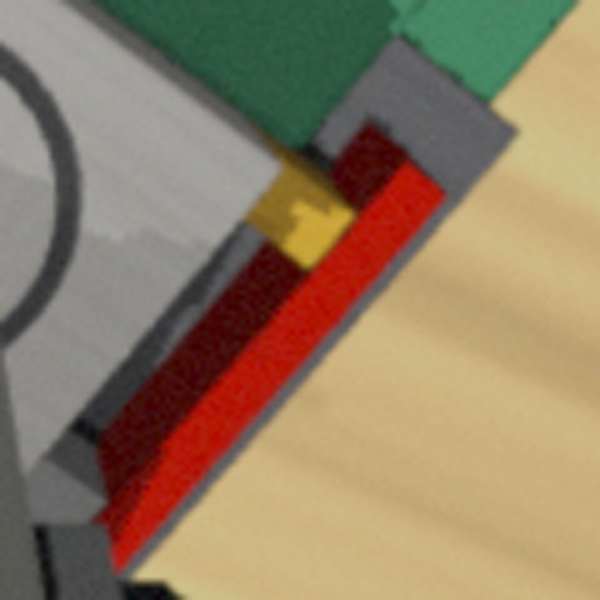

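```bash
python3 - <<'E'
from rel import *;import pickle
d,s=pickle.load(open("pics/w24.pkl","rb"))
f=lambda p:np.array(p)*140/600+[180,80]
for n,p in(("brass",[[265,76],[227,129]]),("steel",[[65,372],[31,418]])):
    print(n,[np.round(tov(q),4) for q in onz(d,f(p),.071,s)])
E
python3 -c "
from bench import *
print(finish_job(), observe()['t'])"
```

```text
brass [array([0.038 , 0.0701]), array([0.0265, 0.0703])]
steel [array([-0.028 ,  0.0697]), array([-0.0393,  0.0702])]
the job is handed in; nothing more can be done
the job is handed in; nothing more can be done
```

I pushed the brass parallel home, pressed the block down with the drift, stood the drift back in its tray and handed the job in. Nothing was left undone, but I could not test directly that neither parallel slides. I judge that from the force and the depth reached.

- **Parallel:** The brass bar was the one drawn out, by about 24 mm. I pushed it with the shut fingertips until it stopped against the red stop, at about 6 N. In the last wrist picture its +y end measured y = 70.2 mm, and the steel bar's 70.0 mm. The brass bar touched the stop in that picture.
- **Block:** The drift met the top of the block about 105 mm up, and the block slid down at about 5–6 N. I then held a press of about 21–22 N, with 6–7 N sideways. The foot stood in the middle of the ring, about 99 mm up, which matches the bedded height. No reading passed about 23 N.
- **Drift:** It did not slip in the grip. It stands upright in the blue tray, about 8 mm nearer the middle than before.
- **Other things on the bench:** They show no movement in the top picture. The last moves ended at about 32 s of the 64 s allowed.

**Disagreement:** The fingertips did not stand 22 mm ahead of the reported TCP, but about 10–20 mm behind it. Because of this, my first two pushing passes went over the top of the brass bar without touching it. I corrected the height from the side pictures.

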